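Seat the weighing bowl on the baker's scale and tare it with the thumbwheel

ROBOT

A 7-joint arm with a two-finger parallel gripper is mounted at the origin on the work surface. World frame = base frame: x ahead of the robot, y to its left, z up, the work surface at z = 0. Lengths are in m, angles in rad, forces in N, time in s.
With the tool pointing down it reaches from about 0.425 to 0.875 m from the base axis. Payload 4.7 kg.
Tool frame: the origin (TCP) lies midway between the tips of the shut fingers; the grasp point (between the pads) lies 19 mm behind it; y points along the fingers, z is the direction in which the jaws open and shut, and the axes are right-handed (so a half turn about y gives the same grasp; the last joint's range is limited). The gripper opens to 87 mm and grips with 3 to 60 N. Pads are 19 mm wide; open, the fingers measure 117 mm over their backs; the gripper's body (75 mm by 190 mm) begins 51 mm behind the grasp point.
Start: joints at [-1.266, 0.321, -0.07, 1.45, 0.023, 1.371, -0.057], TCP at [0.186, 0.623, 0.223] pointing down, gripper open.
Joint ranges: [-2.86, 2.86], [-0.3, 2.09], [-1.38, 1.24], [0.06, 2.45], [-1.56, 4.7], [0.09, 2.05], [-2.69, 2.69]. Speed limits (rad/s): [2.57, 2.57, 3.14, 3.14, 3.14, 3.14, 3.14].

INTERFACE

Orientations are given as a rotation vector (axis times angle).
In Python, from bench import ctrl gives the robot as it stands.
- The arm moves only by the tool play_rows, never from a script. Its arguments are lists of equal length, an entry for each row: "translation": the shift along the tool's x, y, z in mm, a list of three; "turn": the turn, a rotation vector about the tool's x, y, z in rad, a list of three; "fingers": the opening, from -1 (shut) to 1 (fully open), so that 0 is half open. In form: {"translation": [[dx, dy, dz], ...], "turn": [[wx, wy, wz], ...], "fingers": [fingers, ...]}. A call has exactly 10 rows; each row shifts and turns the commanded pose from where the row before left it, along the tool's axes as they then stand; what a row does not reach is not made up. A row lasts 1/12 s, in which the tool goes at most 41.7 mm and 7.16 degrees, less where a joint would pass 70% of its speed; a pose out of reach is approached as far as the arm can. A call with a gripper value outside its range is refused whole. The fingers move at their own pace and stop on an object; "grip_force" is the grip in N (left out, the last holds). Time passes only in rows, so rows that do not move let the fingers close, or fill a call up. It gives the time, the measured TCP pose, the force and the opening at its end, in the units of the state.
- ctrl.get_state(): the state, without advancing time (a new reading comes with each control period).
- ctrl.get_image(name): name is "scene" or "top" or "wrist"; returns the picture (480x640x3 uint8, blue, green, red); there is no depth.
- ctrl.camera_info(name): a dict with "camera_matrix" (3x3 intrinsics, pixels), "k1" (the pictures are not rectified: a ray, as slopes to the right and down, at radius r is drawn at 1 + k1 r^2 times it, then the intrinsics apply), "R" (3x3) and "t" (3): a world point X has camera coordinates R X + t. Camera axes: x right, y down, z forward; pixel columns grow to the right and rows downward; lengths in m; the calibration is good to about 2 mm. A picture is of the moment at which its call begins: read the wrist's pose just before it. camera_info takes no time and is no camera call; for the wrist camera it gives the pose at the moment of the call.
- ctrl.close_job(): hands the job in, once; it reports no verdict.
The state is a dict: "time": time; "joint_positions": joint angles; "qd": joint speeds; "joint_torque": joint torques, N m; "position": TCP position; "tool_rot": TCP orientation; "ft_force": force on the tool from outside, world axes, zero at the start; "torque": the same for the moment, N m; "grip_width": opening from 0.0 (shut) to 1.0 (fully open).
Only numpy, scipy, OpenCV 4.12 (cv2) and the standard library are available. Lean on these libraries where they do the work, as an engineer would, in place of code of your own. Each camera call takes 0.05 s, during which the arm holds its last target.

TASK

Get the scale ready for weighing: take the flour dredger off it and stand it upright on the bench, then gently set the white round-bottomed bowl level and fully home in the scale's cradle and let go. With a fingertip roll the black tare wheel under the bowl's edge until the black pointer stands on the dial's red zero mark, and leave everything else on the bench where it is.

Things in the scene. Friction and masses are not known exactly. Their poses are not given: they have to be found in the camera images.
- scale: 1 kg mechanical bench scale, cream, fixed. Origin on the table under the weighing column's axis; +x from the dial side (front) to the back, z up. Rear block x -95..78, y -75..75 mm with a flat deck 88 mm high; in front it slopes at 30 degrees from (x -95, z 88) to (x -195, z 30). The cradle, a concave steel cup, stands on the column: lip 60 mm radius, 166 mm high
- dial_middle (a point): middle of the round dial in the slope (x -145, z 59 mm in the scale), bezel radius 54 mm, behind a fixed window; fingers cannot touch dial or pointer
- platform (a joint): how far column and cradle have sunk, m: 0 empty, 0.016 at the full 1 kg (linear spring, 613 N/m, damped), hard stop at 0.020
- cradle_seat (a point): point on the cradle's axis, 144 mm above the table when empty, where the centre of the bowl's flat foot comes when the bowl sits home; sinks with the cradle. The seat is a steel cone rising outwards at 40 degrees that meets the ball-shaped bottom of the bowl at a radius of 48 mm, so the bowl centres itself
- bowl: white round-bottomed bowl, blue line round the rim, plastic, empty, 0.20 to 0.35 kg. Origin at the centre of its flat foot (25 mm radius), z up. Outside a ball of 75 mm radius up to 71 mm high, then an upright collar 71 to 96 mm high (the rim), outer radius 75, 8 mm thick. Can be pinched anywhere on the collar, one finger inside; yaw does not matter
- wheel_crown (a point): top (fixed in the housing) of the tare wheel: black ribbed edge wheel, radius 20, 12 mm wide, axle along the scale's x, 80 mm in front of the column axis. Crown 100 mm high, 12 mm above the deck, 6 mm above two dark guard strips (7 to 12 mm before and behind the crown, 52 mm long): rolled by rubbing a fingertip over it along the scale's y. The seated bowl's edge is close above and behind it
- tare_wheel (a joint): angle of the tare wheel, rad; grows when its crown is rolled towards the scale's -y (right for someone facing the dial), which turns the dial clockwise by half that angle. Stays where it is left; about 0.6 N of friction at the rim. Travel -2.5 to 8
- dial (a joint): angle of the white dial disc, rad, half the tare wheel's angle; 0 with the zero mark at the top (up-slope) of the dial, grows clockwise as read from the front
- pointer (a joint): angle of the black pointer, rad, 0 at the top of the dial with the cradle empty, grows clockwise, one turn for 1 kg on the cradle (392.7 x platform). It stands on zero when equal to the dial's angle
- pointer_tip (a point): point on the black pointer 40 mm from the dial's middle, close to its tip
- zero_mark (a point): middle of the red zero mark on the dial disc, 40 mm from the dial's middle: a red bar 7 mm wide, 14 mm long; the other marks are black, a short one every 25 g, a long one every 100 g
- dredger: steel flour dredger with a holed lid, upright cylinder, radius 32 mm (33 at the lid band, 87 to 94 mm up), 105 mm high, 0.22 kg; origin under its centre, z up. It starts standing upright on the flat middle (32 mm radius, 135 mm above the table when empty) of the cradle
- yeast_tin: yellow yeast tin, upright, 35 mm radius, 85 mm high, loose; origin under its centre
- canister: white salt canister with red lid, upright, 34 mm radius, 135 mm high, loose; origin under its centre
- oil_bottle: green glass oil bottle, upright, 29 mm radius, 235 mm high, loose; origin under its centre
- jug: steel measuring jug, upright, 42 mm radius, 105 mm high, loose; origin under its centre; its handle reaches 80 mm out towards its +y
- scraper: dough scraper lying flat, steel blade and wooden grip, 103 x 130 mm, 18 mm high, loose; origin at table level near its middle
- loaf_tin: dark loaf tin, open, 230 x 110 x 70 mm, its length along its own x, loose; origin under its centre
- brush: pastry brush lying on the table, loose, length along its own x; origin at table level near its middle
There are look-alikes about, which are no part of the job. Leave any orange look-alike of the bowl alone.

How it is judged:
On the way, in this order (a step that is already met when the one before it is completed fails the run):
1. the dredger stands upright on the bench, let go (height (world z) of dredger below 0.008 m and angle between dredger's own z axis and vertical below 0.1 rad and linear speed of dredger below 0.02 m/s and contact force between the fingers and dredger below 0.05 N), for 0.3 s.
2. the bowl sits home and level in the cradle, let go (horizontal distance between bowl and cradle_seat below 0.008 m and z of bowl in the frame of cradle_seat between -0.004 and 0.004 m and angle between bowl's own z axis and vertical below 0.1 rad and contact force between the fingers and bowl below 0.05 N and linear speed of bowl below 0.02 m/s), for 0.3 s.
3. with the bowl in the cradle the pointer stands on the red zero mark (horizontal distance between bowl and cradle_seat below 0.008 m and z of bowl in the frame of cradle_seat between -0.004 and 0.004 m and angle between bowl's own z axis and vertical below 0.1 rad and distance between pointer_tip and zero_mark below 0.0035 m), for 0.3 s.
At the end, for the whole second after the job is handed in: Dredger upright and still on the bench (foot within 8 mm of the table, 0.1 rad of vertical). Bowl at rest in the cradle: foot centre within 8 mm sideways and 4 mm in height of the seat point, within 0.10 rad of vertical. Pointer tip within 3.5 mm of the middle of the red mark. Nothing held (all of step 3 and height (world z) of dredger below 0.008 m and angle between dredger's own z axis and vertical below 0.1 rad and linear speed of dredger below 0.02 m/s and linear speed of bowl below 0.01 m/s); the robot touches nothing.
It fails at once if another thing on the bench is pushed more than 30 mm or tipped over (distance of any of yeast_tin, canister, oil_bottle, jug, scraper, loaf_tin, brush from where it was at the start of the episode above 0.03 m or angle between any of yeast_tin, canister, oil_bottle, jug, scraper, loaf_tin, brush's own z axis and vertical above 0.5 rad).
It fails at once if the scale is slammed or pressed down nearly to its stop, past its full load (value of joint platform above 0.018 m).
It also fails if it takes over 72 s, if anything falls off the work surface, if the arm or the gripper's body presses on something with over 40 N, if the wrist force passes 120 N, or if a joint passes its speed limit or range.

## Working session

There is one attempt and no reset: what is moved stays moved. The work goes in short steps, Python scripts to look and compute and a tool call to move; the robot and the scene stay as the last step left them, time stands still between calls to the robot, and variables do not carry over. Pictures are saved under pics/ and viewed, and the job is handed in when it is done.

Besides the shell and the picture viewer there is one more tool, called after ">>>" in YAML: its name, and indented under it one key for each argument. play_rows: Moves the arm, as the interface text tells. Its arguments: {"type":"object","properties":{"translation":{"type":"array"},"turn":{"type":"array"},"fingers":{"type":"array"},"grip_force":{"type":"number"}},"required":["translation","turn","fingers"]}

```bash
ls; mkdir -p pics; python3 - <<'E'
from bench import ctrl
import cv2
print(ctrl.get_state())
for n in ["scene","top","wrist"]:
    i=ctrl.camera_info(n); print(n,i)
    cv2.imwrite(f"pics/{n}0.png",ctrl.get_image(n))
E
```

```text
pics
{'time': 0.0, 'joint_positions': array([-1.26589784,  0.32182192, -0.07005421,  1.45166768,  0.02261638,
        1.37078771, -0.05690961]), 'qd': array([ 2.10102842e-03, -1.18645222e-03, -1.17534528e-03, -3.67746642e-04,
       -2.55851071e-04,  7.48979826e-05,  1.25418226e-03]), 'joint_torque': array([ 5.57667056e-05, -4.91279769e+01, -4.03597355e-01, -3.12526274e+01,
       -6.39089313e-02,  4.35140985e-02,  1.64522830e-04]), 'position': array([0.18628105, 0.62216424, 0.22146565]), 'tool_rot': array([-1.56061293,  0.22843034, -0.22819008]), 'ft_force': array([ 0.49304037, -0.3275743 ,  0.27933289]), 'torque': array([ 0.01383843,  0.03086129, -0.01940326]), 'grip_width': 1.002520148091176}
scene {'camera_matrix': array([[592.72772447,   0.        , 323.69753396],
       [  0.        , 592.72772447, 247.75391409],
       [  0.        ,   0.        ,   1.        ]]), 'k1': -0.06049300696806932, 'R': array([[ 0.70458656,  0.70925263, -0.02277018],
       [ 0.44580233, -0.4673788 , -0.76342474],
       [-0.55210331,  0.52774781, -0.6454953 ]]), 't': array([-0.39335644, -0.14793782,
[... 209 characters left out ...]
12340327497, 'R': array([[ 2.88446591e-02, -9.99576866e-01,  3.75149224e-03],
       [-9.90270022e-01, -2.90868322e-02, -1.36085417e-01],
       [ 1.36136954e-01,  2.10347150e-04, -9.90690005e-01]]), 't': array([-0.02269954,  0.5826045 ,  1.96764706])}
wrist {'camera_matrix': array([[356.72455669,   0.        , 319.07005307],
       [  0.        , 356.72455669, 240.43839534],
       [  0.        ,   0.        ,   1.        ]]), 'k1': -0.054452170398695175, 'R': array([[ 2.86628101e-01,  9.58041926e-01, -6.62734742e-06],
       [ 9.15538960e-01, -2.73909976e-01,  2.94553454e-01],
       [ 2.82192743e-01, -8.44333647e-02, -9.55635005e-01]]), 't': array([-0.65013104, -0.0350568 ,  0.39043075])}
```

View pics/scene0.png

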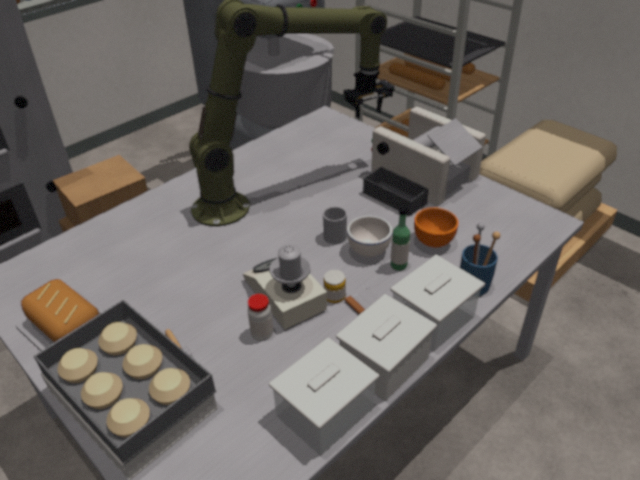

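View pics/top0.png

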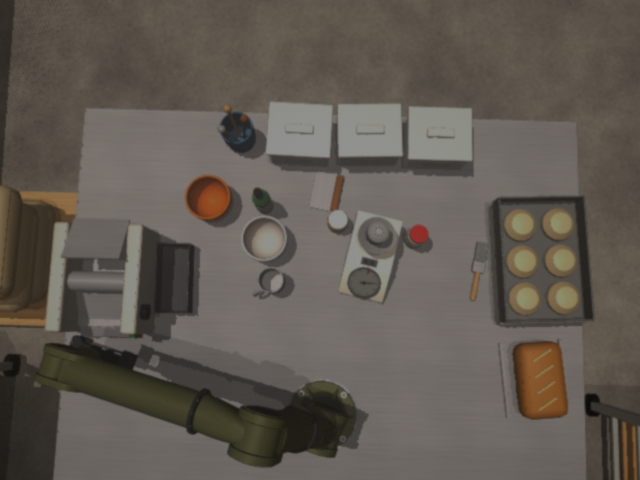

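View pics/wrist0.png

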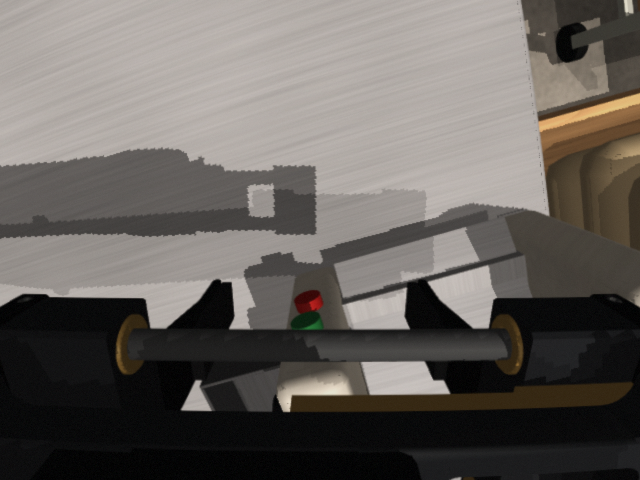

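The top view shows the scale with the dredger at about (378,232) and the dial at (364,283). The white bowl is at (265,239), with the bottle, jug, tin and canister around it. Next I'll enlarge the pictures and measure.

```bash
cat > h.py <<'E'
import numpy as np, cv2
from scipy.spatial.transform import Rotation as Ro
from bench import ctrl
def proj(X,c):
    X=np.atleast_2d(X); p=X@c["R"].T+c["t"]; s=p[:,:2]/p[:,2:]
    r2=(s**2).sum(1,keepdims=True); s=s*(1+c["k1"]*r2); K=c["camera_matrix"]
    return s*[K[0,0],K[1,1]]+[K[0,2],K[1,2]]
def ray(u,c):
    K=c["camera_matrix"]; d=(np.asarray(u,float)-[K[0,2],K[1,2]])/[K[0,0],K[1,1]]; s=d.copy()
    for _ in range(20): s=d/(1+c["k1"]*(s**2).sum())
    R=c["R"]; return -R.T@c["t"], R.T@np.array([s[0],s[1],1])
def onz(u,z,c):
    o,d=ray(u,c); return o+d*(z-o[2])/d[2]
def tri(u1,c1,u2,c2):
    o1,d1=ray(u1,c1);o2,d2=ray(u2,c2)
    s=np.linalg.lstsq(np.c_[d1,-d2],o2-o1,rcond=None)[0]
    a=o1+d1*s[0];b=o2+d2*s[1]; return (a+b)/2,np.linalg.norm(a-b)
def snap(n,name):
    c=ctrl.camera_info(n); im=ctrl.get_image(n); cv2.imwrite(f"pics/{name}.png",im); return im,c
def crop(im,x0,y0,w,h,f,name):
    cv2.imwrite(f"pics/{name}.png",cv2.resize(im[y0:y0+h,x0:x0+w],None,fx=f,fy=f,interpolation=cv2.INTER_CUBIC))
E
python3 - <<'E'
from h import *
a=cv2.imread("pics/top0.png"); crop(a,230,160,210,150,3.8,"top0c")
b=cv2.imread("pics/scene0.png"); crop(b,220,190,200,150,4,"sc0c")
s=ctrl.get_state(); print(Ro.from_rotvec(s["tool_rot"]).as_matrix())
E
```

```text
[[ 9.58016175e-01 -3.28018364e-04  2.86713971e-01]
 [-2.86714144e-01 -1.41583690e-03  9.58015133e-01]
 [ 9.16936648e-05 -9.99998944e-01 -1.45044216e-03]]
```

View pics/top0c.png

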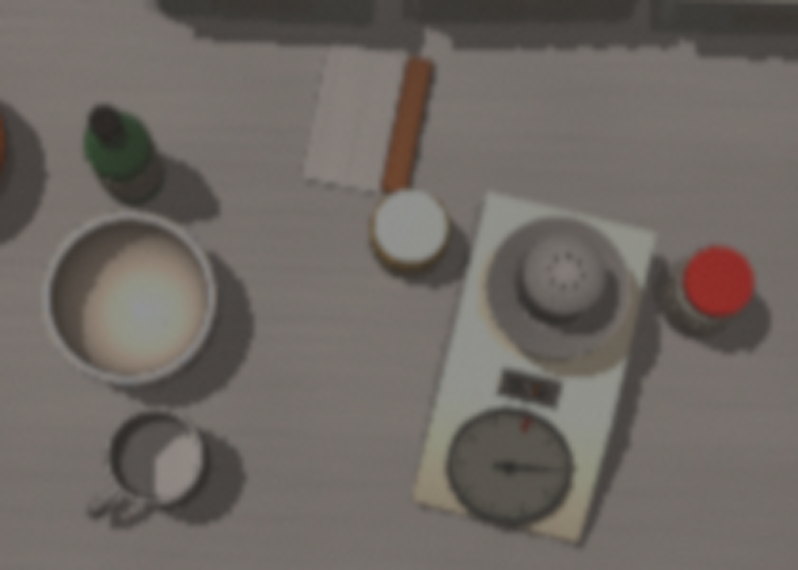

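View pics/sc0c.png

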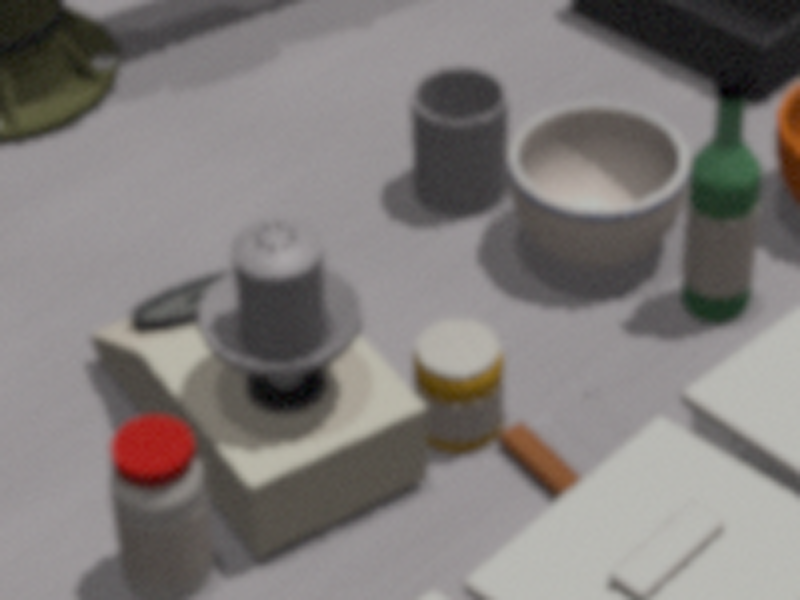

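```bash
python3 - <<'E'
from h import *
c=ctrl.camera_info("top"); cs=ctrl.camera_info("scene")
T=lambda x,y:np.array([230+x/3.8-0.37,160+y/3.8-0.37])
S=lambda x,y:np.array([220+x/4-.37,190+y/4-.37])
def P(n,p,z): print(n,(onz(p,z,c)*1000).round(1))
P("RL",T(487,192),.088);P("RR",T(655,235),.088);P("FL",T(415,500),.03);P("FR",T(580,545),.03)
P("dial",T(510,467),.059);P("lip",T(561,290),.163);P("dredtop",T(565,268),.2365)
P("wheel",T(530,387),.094);P("bowl",T(130,298),.096)
P("tin",T(410,228),.085);P("canister",T(719,281),.135);P("jug",T(158,458),.105);P("bottle top",T(105,122),.235);P("jughandle",T(95,510),.1)
for n,a,b in [("tin",T(410,228),S(458,348)),("can",T(719,281),S(154,445)),("bowl",T(130,298),S(598,160)),("jug",T(158,458),S(460,96)),("bot",T(105,122),S(733,97))]:
    p,e=tri(a,c,b,cs); print(n,(p*1000).round(1),round(e*1000,1))
# fit scale pose from corners by kabsch
A=np.array([[.078,.075],[.078,-.075],[-.195,.075],[-.195,-.075],[-.145,0],[0,0],[-.08,0]])
B=np.array([onz(p,z,c)[:2] for p,z in [(T(487,192),.088),(T(655,235),.088),(T(415,500),.03),(T(580,545),.03),(T(510,467),.059),(T(561,290),.163),(T(530,387),.094)]])
def fit(A,B):
    a,b=A-A.mean(0),B-B.mean(0); H=(a[:,0]+1j*a[:,1]).conj()@(b[:,0]+1j*b[:,1]); th=np.angle(H)
    R=np.array([[np.cos(th),-np.sin(th)],[np.sin(th),np.cos(th)]]); t=B.mean(0)-R@A.mean(0); return th,R,t
th,R,t=fit(A,B); print("yaw",th,"t",t*1000, ((A@R.T+t-B)*1000).round(1).tolist())
np.savez("scale.npz",th=th,R=R,t=t)
# check reprojection in scene view
X=lambda x,y,z:np.r_[R@[x,y]+t,z]
for n,p in [("RL",X(.078,.075,.088)),("RR",X(.078,-.075,.088)),("col lip ctr",X(0,0,.163)),("front R",X(-.195,-.075,.03))]:
    q=proj(p,cs)[0]; print(n,((q-[220,190])*4).round(), )
# bowl rim mask
im=cv2.imread("pics/top0.png")
E
```

```text
RL [ 671.3 -103.2   88. ]
RR [ 637.8 -249.4   88. ]
FL [406.  -49.1  30. ]
FR [ 370.9 -194.4   30. ]
dial [ 435.5 -129.9   59. ]
lip [ 576.6 -162.6  163. ]
dredtop [ 583.9 -159.3  236.5]
wheel [ 502.  -143.4   94. ]
bowl [568.4 201.3  96. ]
tin [638.2 -37.4  85. ]
canister [ 592.2 -297.9  135. ]
jug [431.5 170.7 105. ]
bottle top [692.1 212.7 235. ]
jughandle [386.3 222.6 100. ]
tin [639.6 -35.8  85. ] 4.2
can [ 593.4 -295.7  136.5] 4.9
bowl [570.  202.9  93.7] 3.6
jug [434.1 173.8 105.7] 8.3
bot [696.2 215.3 218.4] 1.5
yaw -0.21105071572236114 t [ 578.42663983 -161.17304491] [[-0.9, -0.9], [1.2, -1.4], [-2.5, 2.1], [1.1, 0.7], [1.2, -0.9], [1.8, 1.5], [-1.8, -1.0]]
RL [419. 409.]
RR [244. 491.]
col lip ctr [273. 314.]
front R [ 83. 336.]
```

Both views agree to within a few mm. The scale is at (578,-161) mm with yaw -0.211, the bowl at (569,202), and the bench is free around (500,40). The dredger is next.

>>> play_rows:
  translation:
    - [25, -14, -28]
    - [25, -14, -28]
    - [25, -14, -28]
    - [25, -14, -28]
    - [25, -14, -28]
    - [25, -14, -28]
    - [25, -14, -28]
    - [25, -14, -28]
    - [25, -10, -28]
    - [25, 0, -30]
  turn:
    - [0, -0.008, 0]
    - [0, -0.008, 0]
    - [0, -0.008, 0]
    - [0, -0.008, 0]
    - [0, -0.008, 0]
    - [0, -0.008, 0]
    - [0, -0.008, 0]
    - [0, -0.008, 0]
    - [0, -0.008, 0]
    - [0, -0.008, 0]
  fingers: [1, 1, 1, 1, 1, 1, 1, 1, 1, 1]
  grip_force: 20

```text
time: 0.98
position: [0.3584, 0.2858, 0.3468]
tool_rot: [-1.561, 0.163, -0.167]
ft_force: [1.2, 1.0, -1.1]
grip_width: 0.997
```

```bash
cat >> h.py <<'E'
def delta(target):
    s=ctrl.get_state(); R=Ro.from_rotvec(s["tool_rot"]).as_matrix()
    th=float(np.load("scale.npz")["th"])
    Rd=np.array([[np.cos(th),0,-np.sin(th)],[np.sin(th),0,np.cos(th)],[0,-1,0]])
    print("t",round(s["time"],2),"pos",(s["position"]*1000).round(1),"d(tool mm)",(R.T@(np.array(target)-s["position"]*1000)).round(1),"turn",Ro.from_matrix(R.T@Rd).as_rotvec().round(4),"F",s["ft_force"].round(2),"w",round(s["grip_width"],3),"q",s["joint_positions"].round(3))
E
python3 -c "
from h import *
delta([582,-160,320])"
```

```text
t 0.98 pos [358.4 285.8 346.8] d(tool mm) [ 311.6   26.  -389.5] turn [-0.0037  0.001   0.002 ] F [ 1.22  0.96 -1.08] w 0.997 q [-0.937 -0.132  0.184  1.696  0.024  1.572  0.606]
```

>>> play_rows:
  translation:
    - [25, 0, -31]
    - [25, 0, -31]
    - [25, 0, -31]
    - [25, 0, -31]
    - [25, 0, -31]
    - [25, 0, -31]
    - [25, 0, -31]
    - [25, 0, -31]
    - [25, 0, -31]
    - [25, 0, -31]
  turn:
    - [0, 0, 0]
    - [0, 0, 0]
    - [0, 0, 0]
    - [0, 0, 0]
    - [0, 0, 0]
    - [0, 0, 0]
    - [0, 0, 0]
    - [0, 0, 0]
    - [0, 0, 0]
    - [0, 0, 0]
  fingers: [1, 1, 1, 1, 1, 1, 1, 1, 1, 1]

```text
time: 1.82
position: [0.5372, -0.0704, 0.3447]
tool_rot: [-1.564, 0.165, -0.166]
ft_force: [1.2, -0.2, 0.1]
grip_width: 0.994
```

```bash
python3 -c "
from h import *
im,c=snap('wrist','w1')
delta([582,-160,320])
print(proj([.582,-.160,.2365],c))"
```

```text
t 1.87 pos [538.9 -79.5 344.2] d(tool mm) [ 59.6  24.9 -69. ] turn [ 0.0063 -0.0095  0.0037] F [-0.42 -5.15  0.87] w 1.004 q [-0.584  0.057  0.717  1.535 -0.031  1.56   1.483]
[[225.53745154 309.02862094]]
```

View pics/w1.png

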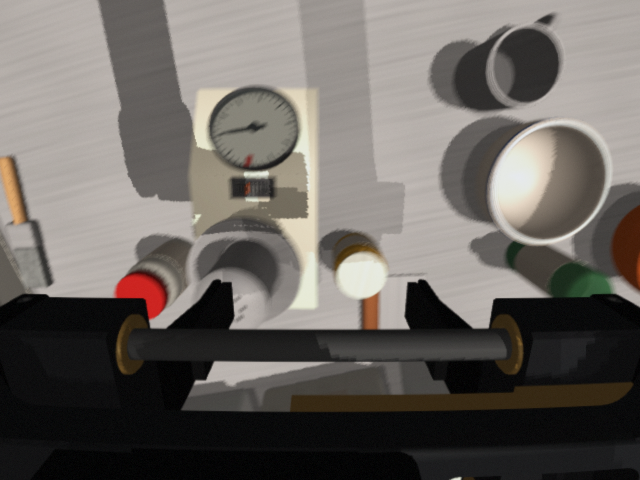

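The wrist view shows the dial at about (253,127), the tare wheel at (252,188), the dredger top near (235,290) and the bowl at (548,180). Moving above the dredger.

>>> play_rows:
  translation:
    - [20, 8, -23]
    - [20, 8, -23]
    - [20, 8, -23]
    - [0, 0, 0]
    - [0, 0, 0]
    - [0, 0, 0]
    - [0, 0, 0]
    - [0, 0, 0]
    - [0, 0, 0]
    - [0, 0, 0]
  turn:
    - [0, 0, 0]
    - [0, 0, 0]
    - [0, 0, 0]
    - [0, 0, 0]
    - [0, 0, 0]
    - [0, 0, 0]
    - [0, 0, 0]
    - [0, 0, 0]
    - [0, 0, 0]
    - [0, 0, 0]
  fingers: [1, 1, 1, 1, 1, 1, 1, 1, 1, 1]

```text
time: 2.7
position: [0.5811, -0.1477, 0.3211]
tool_rot: [-1.564, 0.164, -0.165]
ft_force: [0.2, -0.3, -0.2]
grip_width: 0.999
```

```bash
python3 -c "
from h import *
im,c=snap('wrist','w2')
delta([582,-160,320])
im2,c2=snap('top','t2')
print(proj([[.582,-.160,.2365],[.582,-.160,.2085]],c))"
```

```text
t 2.75 pos [ 581.1 -147.9  321. ] d(tool mm) [  3.4   1.  -11.7] turn [-0.0008  0.0014  0.0007] F [ 0.75 -0.83 -0.27] w 0.999 q [-0.444  0.222  0.785  1.447 -0.158  1.536  1.695]
[[301.65281513 252.10382206]
 [303.18442376 240.74765282]]
```

View pics/w2.png

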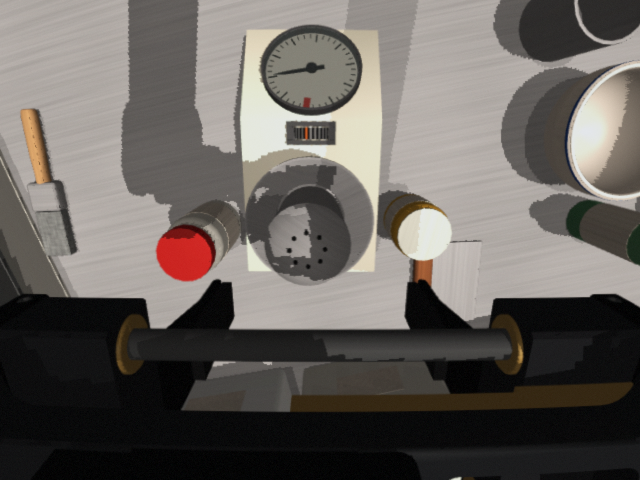

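The dredger top is centred at about (309,245), the wheel at (311,132) and the dial at (311,68). I'll recompute positions from this closer view.

```bash
python3 - <<'E'
from h import *
c=ctrl.camera_info("wrist")
for n,p,z in [("dred",(308.5,246),.2365),("holes",(308.5,251),.2365),("lip",(311,220),.1625),("wheel",(311,132.5),.097),("dial",(311,69),.060),("RL",(375,271),.088),("RR",(247,271),.088),("FL",(380,31),.03),("FR",(247,31),.03)]:
    print(n,(onz(p,z,c)*1000).round(1))
A=np.array([[-.08,0],[-.145,0],[.078,.075],[.078,-.075],[-.195,.075],[-.195,-.075],[0,0]])
B=np.array([onz(p,z,c)[:2] for p,z in [((311,132.5),.097),((311,69),.06),((375,271),.088),((247,271),.088),((380,31),.03),((247,31),.03),((311,220),.1625)]])
a,b=A-A.mean(0),B-B.mean(0); H=(a[:,0]+1j*a[:,1]).conj()@(b[:,0]+1j*b[:,1]); th=np.angle(H)
R=np.array([[np.cos(th),-np.sin(th)],[np.sin(th),np.cos(th)]]); t=B.mean(0)-R@A.mean(0)
print(th,t*1000,((A@R.T+t-B)*1000).round(1).tolist())
E
```

```text
dred [ 578.3 -154.5  236.5]
holes [ 582.1 -155.3  236.5]
lip [ 577.3 -153.9  162.5]
wheel [ 501.4 -138.5   97. ]
dial [ 435.7 -124.9   60. ]
RL [672.  -98.1  88. ]
RR [ 640.1 -247.3   88. ]
FL [407.3 -38.4  30. ]
FR [ 375.5 -187.3   30. ]
-0.2177265012504244 [ 579.64993246 -155.35007336] [[0.1, 0.4], [2.4, 0.8], [0.0, -0.9], [-0.5, 1.9], [-1.9, -1.6], [-2.5, 0.9], [2.3, -1.5]]
```

>>> play_rows:
  translation:
    - [1, 10, -9]
    - [0, 30, 0]
    - [0, 30, 0]
    - [0, 30, 0]
    - [0, 20, 0]
    - [0, 10, 0]
    - [0, 8, 0]
    - [0, 0, 0]
    - [0, 0, 0]
    - [0, 0, 0]
  turn:
    - [0, 0, 0]
    - [0, 0, 0]
    - [0, 0, 0]
    - [0, 0, 0]
    - [0, 0, 0]
    - [0, 0, 0]
    - [0, 0, 0]
    - [0, 0, 0]
    - [0, 0, 0]
    - [0, 0, 0]
  fingers: [1, 1, 1, 1, 1, 1, 1, 1, 1, 1]

```text
time: 3.63
position: [0.5811, -0.1581, 0.184]
tool_rot: [-1.565, 0.164, -0.168]
ft_force: [0.4, 0.3, 0.3]
grip_width: 1.005
```

```bash
python3 -c "
from h import *
im,c=snap('wrist','w3')
delta([580.5,-157.5,183])"
```

```text
t 3.68 pos [ 581.1 -158.   184.1] d(tool mm) [-0.7  1.1  0.4] turn [-0.0002  0.0002  0.0026] F [-0.38 -0.35 -0.27] w 1.001 q [-0.416  0.292  0.768  1.655 -0.211  1.278  1.752]
```

View pics/w3.png

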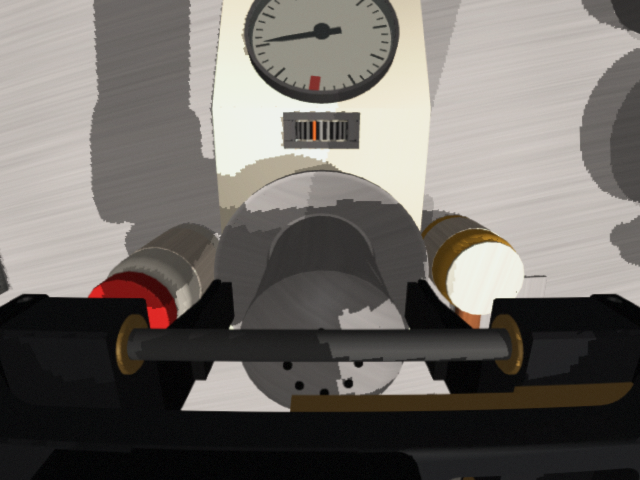

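The dredger, spanning columns 240 to 408, sits between the fingers, so I can close.

>>> play_rows:
  translation:
    - [0, 0, 1]
    - [0, 0, 1]
    - [0, 0, 0]
    - [0, 0, 0]
    - [0, 0, 0]
    - [0, 0, 0]
    - [0, 0, 0]
    - [0, 0, 0]
    - [0, 0, 0]
    - [0, 0, 0]
  turn:
    - [0, 0, 0]
    - [0, 0, 0]
    - [0, 0, 0]
    - [0, 0, 0]
    - [0, 0, 0]
    - [0, 0, 0]
    - [0, 0, 0]
    - [0, 0, 0]
    - [0, 0, 0]
    - [0, 0, 0]
  fingers: [0.3, 0.3, 0.3, 0.3, 0.3, 0.3, 0.3, 0.3, 0.3, 0.3]
  grip_force: 20

```text
time: 4.52
position: [0.5806, -0.1558, 0.1826]
tool_rot: [-1.564, 0.166, -0.166]
ft_force: [-0.0, -0.9, 0.4]
grip_width: 0.75
```

```bash
python3 -c "
from h import *
delta([500,40,300])"
```

```text
t 4.52 pos [ 580.6 -155.8  182.6] d(tool mm) [-119.8 -117.5  174.5] turn [0.     0.0001 0.0001] F [-0.01 -0.85  0.41] w 0.75 q [-0.419  0.292  0.767  1.657 -0.21   1.277  1.748]
```

>>> play_rows:
  translation:
    - [0, -15, 0]
    - [0, -35, 0]
    - [0, -35, 0]
    - [-17, -10, 25]
    - [-17, 0, 25]
    - [-17, 0, 25]
    - [-17, 0, 25]
    - [-17, 0, 25]
    - [-17, 0, 25]
    - [-17, 0, 25]
  turn:
    - [0, 0, 0]
    - [0, 0, 0]
    - [0, 0, 0]
    - [0, 0, 0]
    - [0, 0, 0]
    - [0, 0, 0]
    - [0, 0, 0]
    - [0, 0, 0]
    - [0, 0, 0]
    - [0, 0, 0]
  fingers: [0.3, 0.3, 0.3, 0.3, 0.3, 0.3, 0.3, 0.3, 0.3, 0.3]

```text
time: 5.35
position: [0.4996, 0.0417, 0.2771]
tool_rot: [-1.564, 0.166, -0.165]
ft_force: [0.1, 0.2, -2.4]
grip_width: 0.745
```

```bash
python3 -c "
from h import *
im,c=snap('wrist','w4')
delta([500,40,51])"
```

```text
t 5.4 pos [497.4  49.4 276.8] d(tool mm) [  5.5 225.8  -9.6] turn [-0.0041  0.0091 -0.0045] F [-3.08  6.72 -3.27] w 0.747 q [-0.756 -0.044  0.594  1.746  0.019  1.435  1.204]
```

View pics/w4.png

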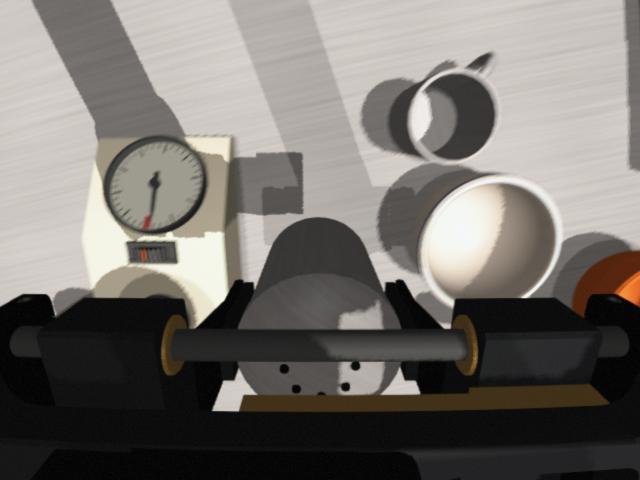

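The dredger is held upright and the area below it is free. Lowering it.

>>> play_rows:
  translation:
    - [0, 35, -6]
    - [0, 38, -3]
    - [0, 38, 0]
    - [0, 38, 0]
    - [0, 32, 0]
    - [0, 20, 0]
    - [0, 10, 0]
    - [0, 6, 0]
    - [0, 4, 0]
    - [0, 3, 0]
  turn:
    - [0, 0, 0]
    - [0, 0, 0]
    - [0, 0, 0]
    - [0, 0, 0]
    - [0, 0, 0]
    - [0, 0, 0]
    - [0, 0, 0]
    - [0, 0, 0]
    - [0, 0, 0]
    - [0, 0, 0]
  fingers: [0.3, 0.3, 0.3, 0.3, 0.3, 0.3, 0.3, 0.3, 0.3, 0.3]

```text
time: 6.23
position: [0.5, 0.0317, 0.0543]
tool_rot: [-1.564, 0.164, -0.167]
ft_force: [-0.7, -0.2, -2.4]
grip_width: 0.746
```

```bash
python3 -c "
from h import *
delta([500,40,51])"
```

```text
t 6.23 pos [500.   31.7  54.3] d(tool mm) [-1.7  3.3  8.1] turn [-0.0008  0.0003  0.0016] F [-0.7  -0.21 -2.36] w 0.746 q [-0.695  0.179  0.629  2.025 -0.127  0.973  1.358]
```

>>> play_rows:
  translation:
    - [0, 1, 0]
    - [0, 1, 0]
    - [0, 1, 0]
    - [0, 0, 0]
    - [0, 0, 0]
    - [0, 0, 0]
    - [0, 0, 0]
    - [0, 0, 0]
    - [0, 0, 0]
    - [0, 0, 0]
  turn:
    - [0, 0, 0]
    - [0, 0, 0]
    - [0, 0, 0]
    - [0, 0, 0]
    - [0, 0, 0]
    - [0, 0, 0]
    - [0, 0, 0]
    - [0, 0, 0]
    - [0, 0, 0]
    - [0, 0, 0]
  fingers: [0.3, 0.3, 0.3, 0.3, 0.3, 0.3, 0.3, 0.3, 0.3, 0.3]

```text
time: 7.07
position: [0.5002, 0.0316, 0.0517]
tool_rot: [-1.563, 0.164, -0.167]
ft_force: [-0.3, -2.0, 6.2]
grip_width: 0.749
```

```bash
python3 -c "
from h import *
delta([500,40,51])"
```

```text
t 7.07 pos [500.2  31.6  51.7] d(tool mm) [-1.9  0.7  8.2] turn [-0.0012  0.      0.0021] F [-0.32 -2.02  6.16] w 0.749 q [-0.694  0.183  0.629  2.027 -0.131  0.967  1.361]
```

It's in contact, with the force changing from -2.4 to +6.2 N. Releasing and moving up.

>>> play_rows:
  translation:
    - [0, 0, 0]
    - [0, 0, 0]
    - [0, 0, 0]
    - [0, 0, 0]
    - [0, 0, 0]
    - [0, -10, 0]
    - [0, -30, 0]
    - [0, -38, 0]
    - [0, -38, 0]
    - [0, -38, 0]
  turn:
    - [0, 0, 0]
    - [0, 0, 0]
    - [0, 0, 0]
    - [0, 0, 0]
    - [0, 0, 0]
    - [0, 0, 0]
    - [0, 0, 0]
    - [0, 0, 0]
    - [0, 0, 0]
    - [0, 0, 0]
  fingers: [1, 1, 1, 1, 1, 1, 1, 1, 1, 1]

```text
time: 7.9
position: [0.4986, 0.0311, 0.2069]
tool_rot: [-1.564, 0.166, -0.166]
ft_force: [0.6, 1.1, 0.8]
grip_width: 0.998
```

```bash
python3 -c "
from h import *
im,c=snap('wrist','w5')
delta([554,133,250])"
```

```text
t 7.95 pos [503.1  31.6 214.7] d(tool mm) [ 28.8 -34.3 110. ] turn [-0.0064 -0.0007  0.0108] F [3.5  0.43 4.96] w 1.0 q [-0.745 -0.015  0.632  1.847  0.006  1.295  1.244]
```

View pics/w5.png

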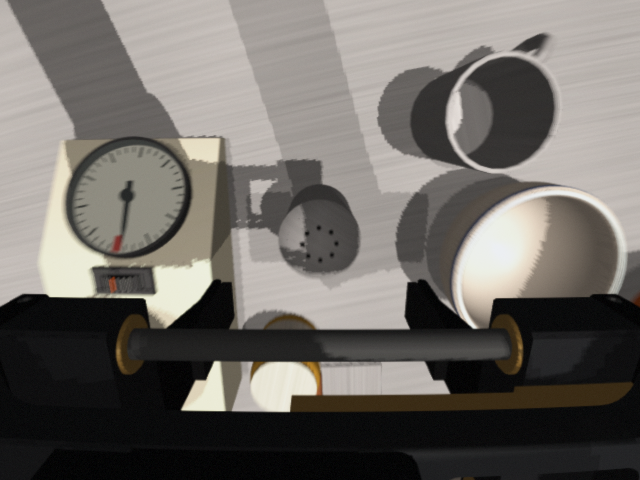

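The dredger stands free at about (320,235). Now over to the bowl's near side.

>>> play_rows:
  translation:
    - [10, -5, 35]
    - [10, 0, 35]
    - [9, 0, 35]
    - [0, 0, 5]
    - [0, 0, 0]
    - [0, 0, 0]
    - [0, 0, 0]
    - [0, 0, 0]
    - [0, 0, 0]
    - [0, 0, 0]
  turn:
    - [0, 0, 0]
    - [0, 0, 0]
    - [0, 0, 0]
    - [0, 0, 0]
    - [0, 0, 0]
    - [0, 0, 0]
    - [0, 0, 0]
    - [0, 0, 0]
    - [0, 0, 0]
    - [0, 0, 0]
  fingers: [1, 1, 1, 1, 1, 1, 1, 1, 1, 1]

```text
time: 8.78
position: [0.5503, 0.1321, 0.2099]
tool_rot: [-1.564, 0.167, -0.167]
ft_force: [0.0, -0.8, -0.0]
grip_width: 1.0
```

```bash
python3 -c "
from h import *
im,c=snap('wrist','w6')
delta([554,133,200])
print(proj([[.569,.202,.096],[.554,.133,.096]],c))"
```

```text
t 8.83 pos [550.3 132.4 209.8] d(tool mm) [3.5 9.8 1.4] turn [-0.0006 -0.0009  0.0002] F [0.04 0.91 0.39] w 0.998 q [-0.802  0.159  0.58   1.702 -0.09   1.307  1.155]
[[406.93045622 240.50633492]
 [319.9883495  240.41436459]]
```

View pics/w6.png

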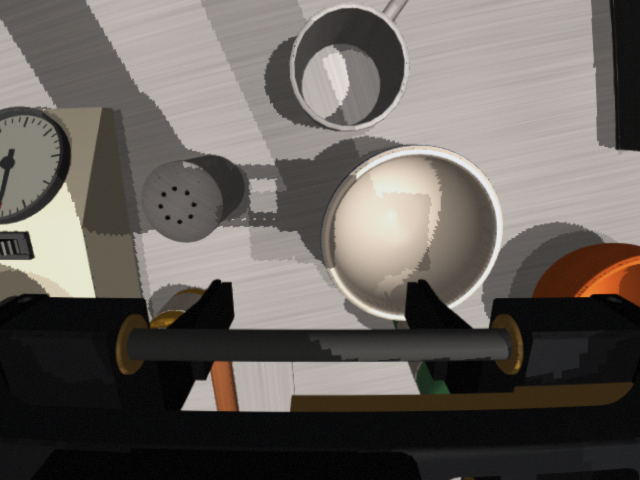

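The bowl's rim runs from columns 326 to 502 and rows 146 to 320, so its centre is about (414,233).

```bash
python3 - <<'E'
from h import *
im=cv2.imread("pics/w6.png"); c=ctrl.camera_info("wrist")
for p in [(414,233),(326,233),(502,233),(414,146),(413,320)]: print(p,(onz(p,.096,c)*1000).round(1))
crop(im,300,130,220,200,3.5,"w6c")
E
```

```text
(414, 233) [563.9 208.8  96. ]
(326, 233) [548.9 139.3  96. ]
(502, 233) [579.2 279.9  96. ]
(414, 146) [496.1 218.1  96. ]
(413, 320) [642.5 197.6  96. ]
```

View pics/w6c.png

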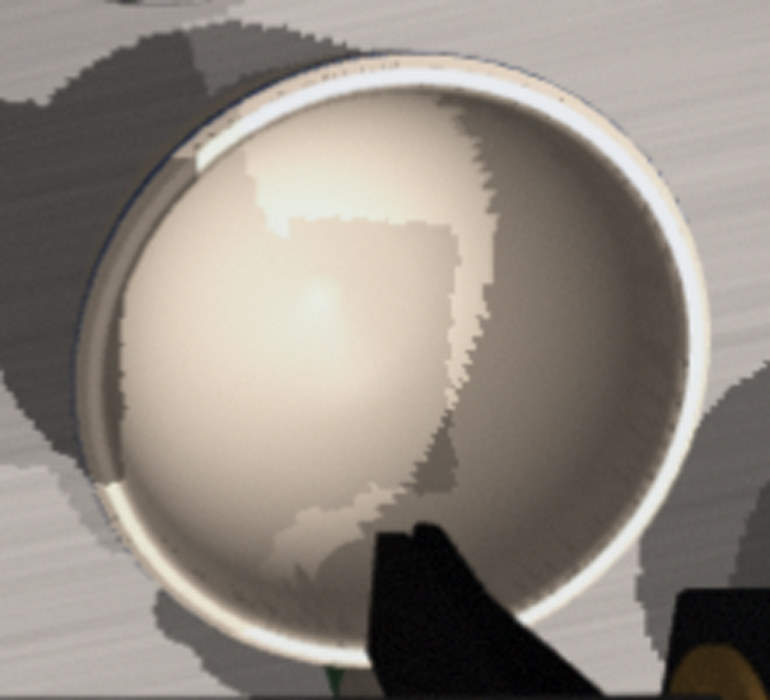

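>>> play_rows:
  translation:
    - [-1, 20, 4]
    - [0, 35, 0]
    - [0, 35, 0]
    - [0, 25, 0]
    - [0, 15, 0]
    - [0, 10, 0]
    - [0, 6, 0]
    - [0, 0, 0]
    - [0, 0, 0]
    - [0, 0, 0]
  turn:
    - [0, 0, 0]
    - [0, 0, 0]
    - [0, 0, 0]
    - [0, 0, 0]
    - [0, 0, 0]
    - [0, 0, 0]
    - [0, 0, 0]
    - [0, 0, 0]
    - [0, 0, 0]
    - [0, 0, 0]
  fingers: [1, 1, 1, 1, 1, 1, 1, 1, 1, 1]

```text
time: 9.67
position: [0.5513, 0.1375, 0.0649]
tool_rot: [-1.563, 0.164, -0.167]
ft_force: [1.0, -0.5, 0.0]
grip_width: 1.003
```

```bash
python3 -c "
from h import *
im,c=snap('wrist','w7')
delta([550,137,64])"
```

```text
t 9.72 pos [551.3 137.5  64.9] d(tool mm) [-1.2  0.9 -0.8] turn [-0.0016  0.0002  0.002 ] F [0.54 0.28 0.61] w 1.001 q [-0.768  0.306  0.554  1.856 -0.186  1.029  1.221]
```

View pics/w7.png

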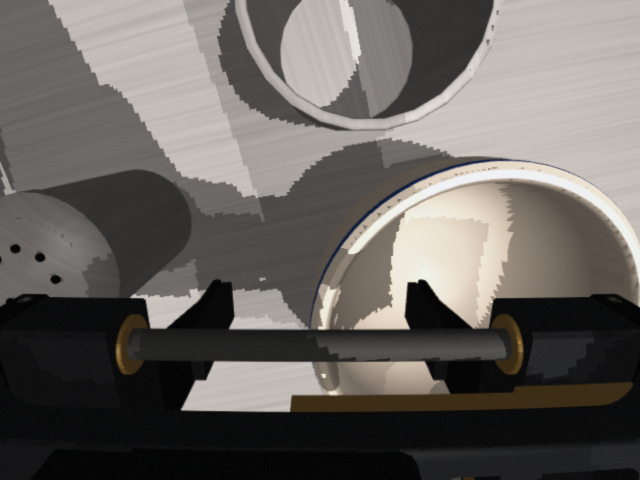

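The wall at column ~322 is midway between the fingers. Closing.

>>> play_rows:
  translation:
    - [0, 0, 0]
    - [0, 0, 0]
    - [0, 0, 0]
    - [0, 0, 0]
    - [0, 0, 0]
    - [0, 0, 0]
    - [0, 0, 0]
    - [0, 0, 0]
    - [0, 0, 0]
    - [0, 0, 0]
  turn:
    - [0, 0, 0]
    - [0, 0, 0]
    - [0, 0, 0]
    - [0, 0, 0]
    - [0, 0, 0]
    - [0, 0, 0]
    - [0, 0, 0]
    - [0, 0, 0]
    - [0, 0, 0]
    - [0, 0, 0]
  fingers: [-1, -1, -1, -1, -1, -1, -1, -1, -1, -1]
  grip_force: 30

```text
time: 10.55
position: [0.5502, 0.1372, 0.0635]
tool_rot: [-1.564, 0.165, -0.165]
ft_force: [0.6, 0.5, 1.7]
grip_width: 0.324
```

```bash
python3 -c "
from h import *
delta([550,137,64])"
```

```text
t 10.55 pos [550.2 137.2  63.5] d(tool mm) [-0.2 -0.5 -0.3] turn [-0.      0.0003  0.    ] F [0.62 0.5  1.74] w 0.324 q [-0.768  0.307  0.553  1.858 -0.187  1.028  1.221]
```

>>> play_rows:
  translation:
    - [0, 0, 0]
    - [0, 0, 0]
    - [0, 0, 0]
    - [0, 0, 0]
    - [0, 0, 0]
    - [0, 0, 0]
    - [0, 0, 0]
    - [0, -3, 0]
    - [0, -7, 0]
    - [0, -15, 0]
  turn:
    - [0, 0, 0]
    - [0, 0, 0]
    - [0, 0, 0]
    - [0, 0, 0]
    - [0, 0, 0]
    - [0, 0, 0]
    - [0, 0, 0]
    - [0, 0, 0]
    - [0, 0, 0]
    - [0, 0, 0]
  fingers: [-1, -1, -1, -1, -1, -1, -1, -1, -1, -1]

```text
time: 11.38
position: [0.5474, 0.1361, 0.0865]
tool_rot: [-1.568, 0.17, -0.161]
ft_force: [-0.3, 0.1, -3.2]
grip_width: 0.102
```

```bash
python3 -c "
from h import *
im,c=snap('wrist','w8')
delta([564.4,-224.6,264])"
```

```text
t 11.43 pos [550.1 136.8  90.6] d(tool mm) [  89.6 -173.3 -350.5] turn [ 0.0003  0.0002 -0.0004] F [ 1.16  0.08 -0.8 ] w 0.104 q [-0.778  0.273  0.562  1.835 -0.164  1.08   1.205]
```

View pics/w8.png

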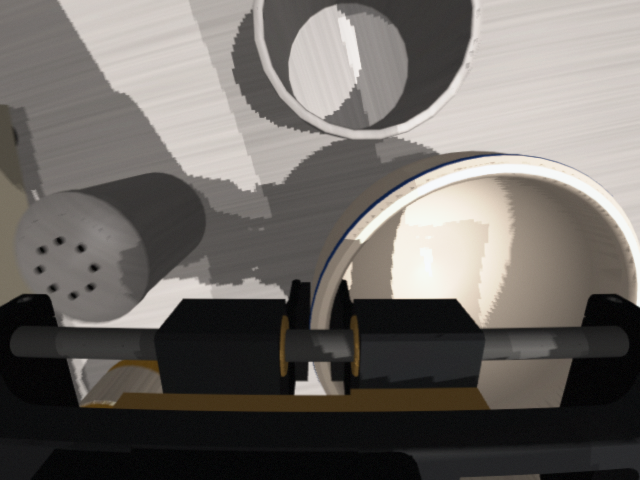

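>>> play_rows:
  translation:
    - [0, -25, 0]
    - [0, -32, 0]
    - [0, -32, 0]
    - [0, -32, 0]
    - [0, -32, 0]
    - [0, -32, 0]
    - [0, -10, 0]
    - [10, 0, -30]
    - [10, 0, -35]
    - [10, 0, -35]
  turn:
    - [0, 0, 0]
    - [0, 0, 0]
    - [0, 0, 0]
    - [0, 0, 0]
    - [0, 0, 0]
    - [0, 0, 0]
    - [0, 0, 0]
    - [0, 0, 0]
    - [0, 0, 0]
    - [0, 0, 0]
  fingers: [-1, -1, -1, -1, -1, -1, -1, -1, -1, -1]

```text
time: 12.27
position: [0.5579, 0.0325, 0.2821]
tool_rot: [-1.566, 0.165, -0.162]
ft_force: [-0.0, -0.4, -4.3]
grip_width: 0.1
```

>>> play_rows:
  translation:
    - [10, 0, -35]
    - [10, 0, -35]
    - [10, 0, -35]
    - [10, 0, -35]
    - [10, 0, -35]
    - [10, 0, -35]
    - [0, 0, -25]
    - [0, 0, -10]
    - [0, 0, 0]
    - [0, 0, 0]
  turn:
    - [0, 0, 0]
    - [0, 0, 0]
    - [0, 0, 0]
    - [0, 0, 0]
    - [0, 0, 0]
    - [0, 0, 0]
    - [0, 0, 0]
    - [0, 0, 0]
    - [0, 0, 0]
    - [0, 0, 0]
  fingers: [-1, -1, -1, -1, -1, -1, -1, -1, -1, -1]

```text
time: 13.1
position: [0.5657, -0.2183, 0.2824]
tool_rot: [-1.563, 0.167, -0.165]
ft_force: [0.5, 1.3, -2.5]
grip_width: 0.101
```

```bash
python3 -c "
from h import *
im,c=snap('wrist','w9')
im,c=snap('top','t9'); crop(im,300,160,160,120,5,'t9c')
im,c=snap('scene','s9'); crop(im,210,190,160,120,5,'s9c')
delta([564.4,-224.6,264])"
```

```text
t 13.25 pos [ 566.8 -216.2  283. ] d(tool mm) [-0.6 18.9 -8.8] turn [-0.0015  0.0041 -0.0008] F [-0.43  0.16 -3.16] w 0.101 q [-0.353  0.26   0.826  1.496 -0.192  1.47   1.84 ]
```

View pics/w9.png

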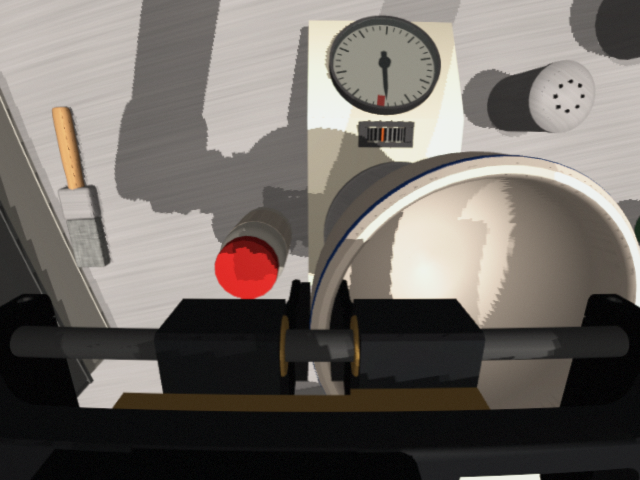

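View pics/t9c.png

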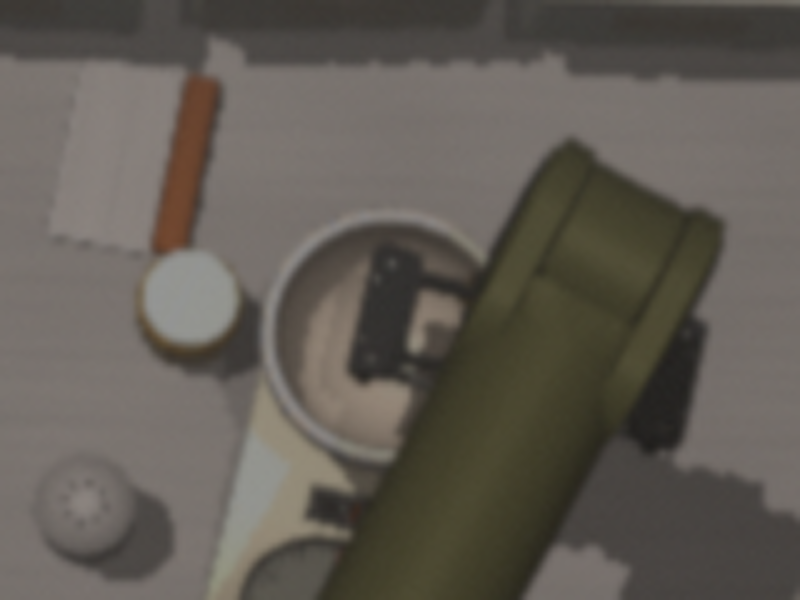

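View pics/s9c.png

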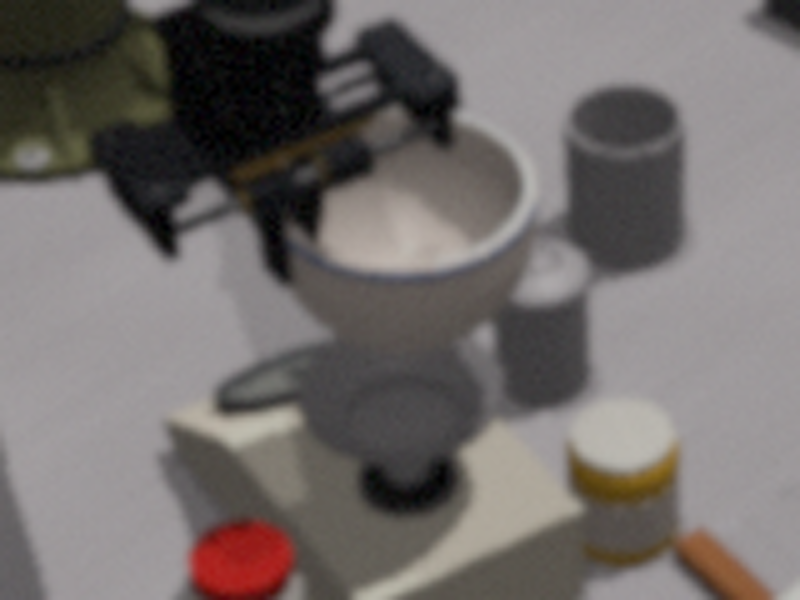

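The bowl hangs level above the cradle. I'll compute its centre in the same views that gave me the scale.

```bash
python3 - <<'E'
from h import *
c=ctrl.camera_info("top")
p=onz((300+393/5-.4,160+337/5-.4),.3155,c)*1000; print("top bowl",p.round(1))
d=np.load("scale.npz"); print("scale top",d["t"]*1000)
cs=ctrl.camera_info("scene")
# scene: bowl rim centre and cradle lip centre
for n,u,z in [("rim",(210+410/5-.4,190+195/5-.4),.3155),("lip",(210+392/5-.4,190+395/5-.4),.166)]: print(n,(onz(u,z,cs)*1000).round(1))
# lateral in scene of lip centre using wrist vs top estimate
for t in ([.5784,-.1612],[.5796,-.1554]): print(((proj([*t,.166],cs)[0]-[210,190])*5).round(1))
w=ctrl.camera_info("wrist"); s=ctrl.get_state()
R=Ro.from_rotvec(s["tool_rot"]).as_matrix()
im=cv2.imread("pics/w9.png"); crop(im,290,130,350,280,2.2,"w9c")
for b in [(.5823,-.147),(.5796,-.145)]: pass
# predicted rim (top outer ring) in wrist image if bowl centre = TCP + 71*tool z
for ex in (-4,0,4):
  C=s["position"]+R@np.array([ex/1000,-.0325,.071]); a=np.linspace(0,2*np.pi,73)
  q=proj(C+np.c_[.075*np.cos(a),.075*np.sin(a),0*a],w); i=q[:,1].argmin(); print(ex,"min row",q[i].round(1),"max col",q[q[:,0].argmax()].round(1),"min col",q[q[:,0].argmin()].round(1))
E
```

```text
top bowl [ 581.1 -152.1  315.5]
scale top [ 578.42663983 -161.17304491]
rim [ 595.  -151.2  315.5]
lip [ 580.7 -164.2  166. ]
[391.1 388.6]
[399.8 384.8]
-4 min row [509.6 140.4] max col [659.8 276.7] min col [308.  333.1]
0 min row [508.1 151.8] max col [657.2 285.5] min col [308.1 341.5]
4 min row [506.6 163.1] max col [654.6 294.2] min col [308.1 349.7]
```

View pics/w9c.png

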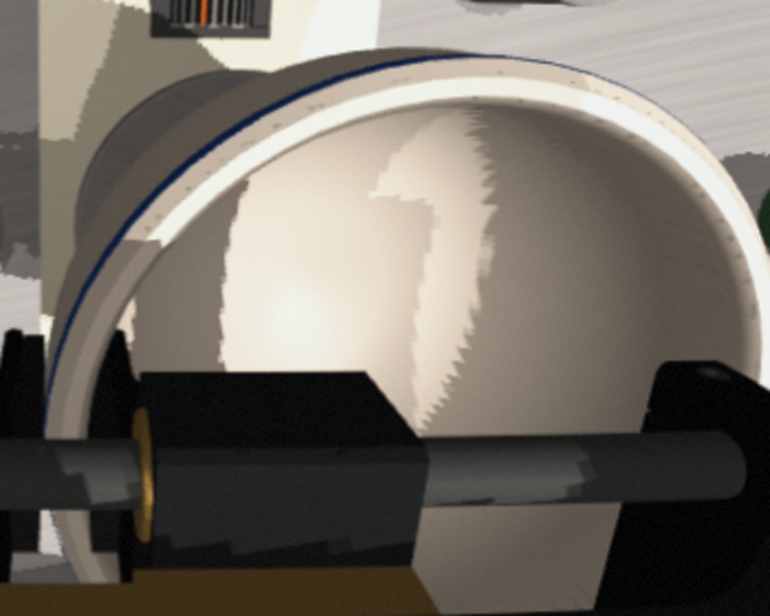

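Averaging the three views, the bowl needs to go about (-5,-9.5) mm in the world frame. I'll lower it to just above its seat.

>>> play_rows:
  translation:
    - [-1, 5, -4]
    - [-1, 10, -4]
    - [-1, 12, -2]
    - [0, 12, 0]
    - [0, 10, 0]
    - [0, 7, 0]
    - [0, 4, 0]
    - [0, 3, 0]
    - [0, 0, 0]
    - [0, 0, 0]
  turn:
    - [0, 0, 0]
    - [0, 0, 0]
    - [0, 0, 0]
    - [0, 0, 0]
    - [0, 0, 0]
    - [0, 0, 0]
    - [0, 0, 0]
    - [0, 0, 0]
    - [0, 0, 0]
    - [0, 0, 0]
  fingers: [-1, -1, -1, -1, -1, -1, -1, -1, -1, -1]

```text
time: 14.08
position: [0.5613, -0.2282, 0.2208]
tool_rot: [-1.565, 0.165, -0.166]
ft_force: [0.9, 0.8, -3.4]
grip_width: 0.1
```

```bash
python3 -c "
from h import *
im,c=snap('wrist','w10')
im,c=snap('top','t10'); crop(im,300,160,160,120,5,'t10c')
im,c=snap('scene','s10'); crop(im,210,190,160,120,5,'s10c')
delta([564.4,-224.6,207.5])"
```

```text
t 14.23 pos [ 561.4 -228.3  221.2] d(tool mm) [ 2.2 13.7  4.3] turn [-0.      0.0003  0.0011] F [-0.18  0.66 -4.09] w 0.105 q [-0.333  0.286  0.823  1.595 -0.214  1.352  1.876]
```

View pics/w10.png

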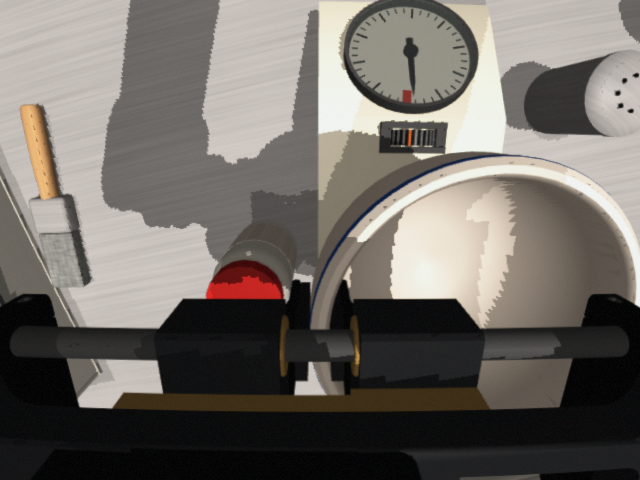

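View pics/s10c.png

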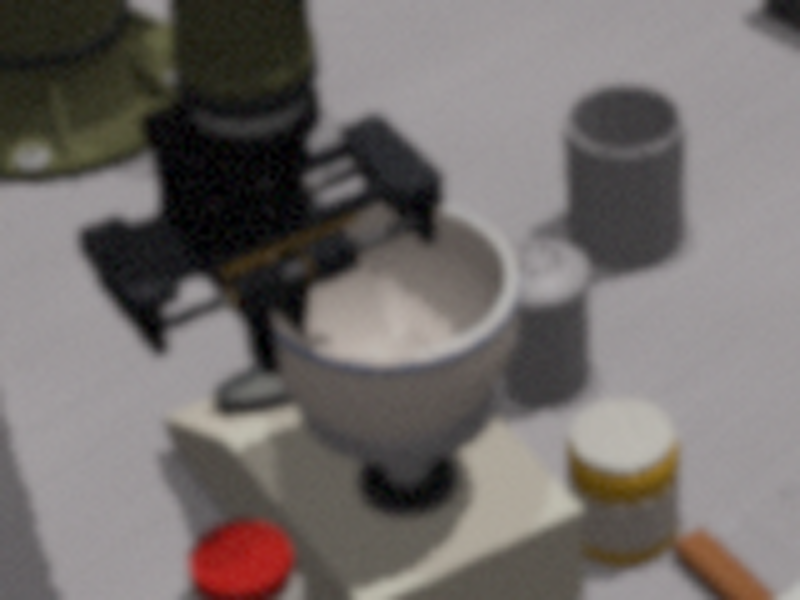

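```bash
python3 - <<'E'
from h import *
cs=ctrl.camera_info("scene")
for t in ([.5784,-.1612],[.5796,-.1554],[.580,-.158]):
  for z in (.09,.166,.2535): print(t,z,((proj([*t,z],cs)[0]-[210,190])*5).round(1))
a=np.linspace(0,2*np.pi,181)
for t in ([.5784,-.1612],[.5796,-.1554]):
  q=(proj(np.c_[t[0]+.075*np.cos(a),t[1]+.075*np.sin(a),.2535+0*a],cs)-[210,190])*5
  print("rim extents",q.min(0).round(),q.max(0).round())
im=cv2.imread("pics/t10.png");
E
```

```text
[0.5784, -0.1612] 0.09 [398.9 482.2]
[0.5784, -0.1612] 0.166 [391.1 388.6]
[0.5784, -0.1612] 0.2535 [381.6 274.2]
[0.5796, -0.1554] 0.09 [407.3 478.3]
[0.5796, -0.1554] 0.166 [399.8 384.8]
[0.5796, -0.1554] 0.2535 [390.6 270.4]
[0.58, -0.158] 0.09 [404.6 480.8]
[0.58, -0.158] 0.166 [397.  387.3]
[0.58, -0.158] 0.2535 [387.7 272.8]
rim extents [249. 192.] [514. 362.]
rim extents [258. 188.] [523. 358.]
```

View pics/t10c.png

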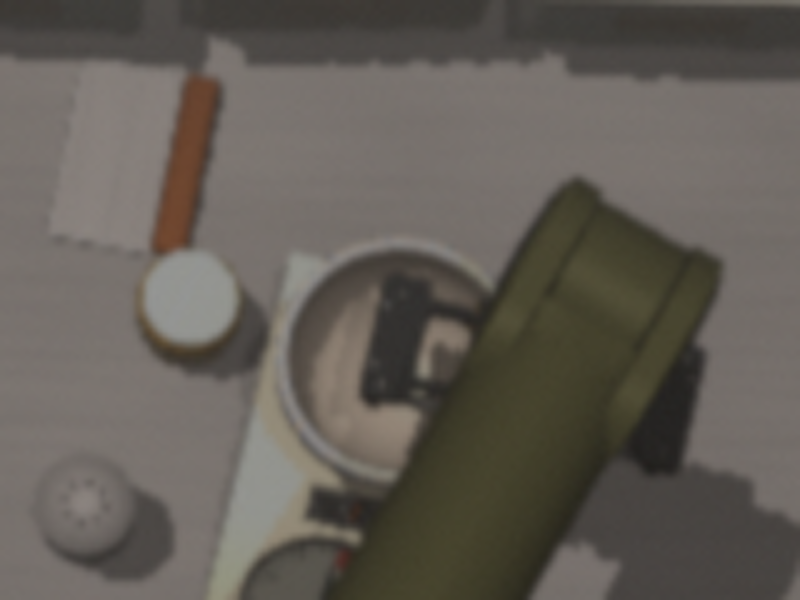

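>>> play_rows:
  translation:
    - [0, 2, 1.5]
    - [0, 2, 1]
    - [0, 2, 0]
    - [0, 2, 0]
    - [0, 1.5, 0]
    - [0, 1, 0]
    - [0, 1, 0]
    - [0, 1, 0]
    - [0, 0, 0]
    - [0, 0, 0]
  turn:
    - [0, 0, 0]
    - [0, 0, 0]
    - [0, 0, 0]
    - [0, 0, 0]
    - [0, 0, 0]
    - [0, 0, 0]
    - [0, 0, 0]
    - [0, 0, 0]
    - [0, 0, 0]
    - [0, 0, 0]
  fingers: [-1, -1, -1, -1, -1, -1, -1, -1, -1, -1]

```text
time: 15.07
position: [0.5618, -0.2257, 0.2083]
tool_rot: [-1.564, 0.165, -0.166]
ft_force: [1.2, 0.1, -2.6]
grip_width: 0.103
```

```bash
python3 -c "
from h import *
im,c=snap('wrist','w11')
delta([564.4,-224.6,207.5])"
```

```text
t 15.12 pos [ 561.8 -225.7  208.3] d(tool mm) [2.4 0.8 1.6] turn [-0.0002  0.0004  0.0005] F [ 0.01  0.6  -1.48] w 0.102 q [-0.334  0.293  0.819  1.614 -0.22   1.329  1.876]
```

View pics/w11.png

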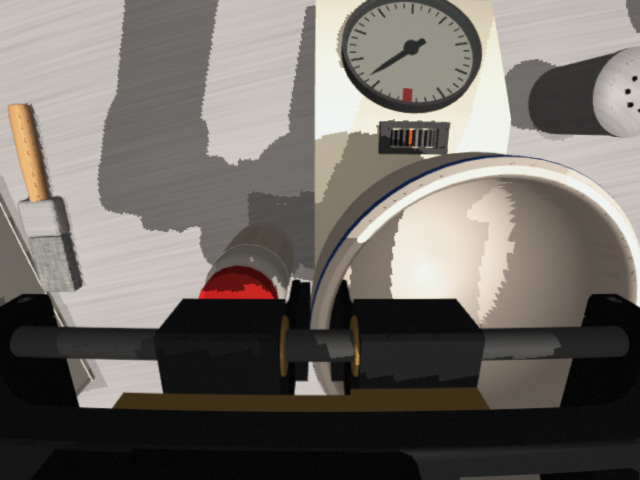

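The pointer has moved about 60°, so the bowl is touching the seat with little side force. I'll ease it down 2 mm more and open.

>>> play_rows:
  translation:
    - [0, 1, 0]
    - [0, 1, 0]
    - [0, 0, 0]
    - [0, 0, 0]
    - [0, 0, 0]
    - [0, 0, 0]
    - [0, 0, 0]
    - [0, 0, 0]
    - [0, 0, 0]
    - [0, 0, 0]
  turn:
    - [0, 0, 0]
    - [0, 0, 0]
    - [0, 0, 0]
    - [0, 0, 0]
    - [0, 0, 0]
    - [0, 0, 0]
    - [0, 0, 0]
    - [0, 0, 0]
    - [0, 0, 0]
    - [0, 0, 0]
  fingers: [-1, -1, -1, 0, 0, 0, 0, 0, 0, 0]

```text
time: 15.95
position: [0.5615, -0.2258, 0.2061]
tool_rot: [-1.564, 0.165, -0.166]
ft_force: [0.3, 0.0, -0.4]
grip_width: 0.48
```

```bash
python3 -c "
from h import *
im,c=snap('wrist','w12')
delta([564.4,-224.6,207.5])"
```

```text
t 16.0 pos [ 561.5 -225.8  206.1] d(tool mm) [ 2.6 -1.4  1.7] turn [-0.      0.0002  0.0001] F [ 0.56 -0.1   0.11] w 0.49 q [-0.334  0.295  0.818  1.617 -0.221  1.325  1.877]
```

View pics/w12.png

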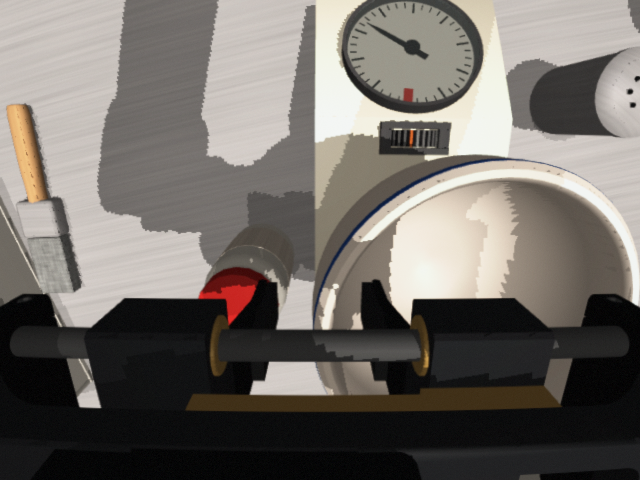

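The bowl sits level and let go. The pointer is now about 120° clockwise of the red mark. I'll retract straight up and fit the arm geometry from the readings so far, to see how far the tool can tilt.

>>> play_rows:
  translation:
    - [0, -5, 0]
    - [0, -20, 0]
    - [0, -35, 0]
    - [0, -35, 0]
    - [0, -15, 5]
    - [-10, 0, 20]
    - [-15, 0, 25]
    - [-20, 0, 25]
    - [-20, 0, 10]
    - [-20, 0, 0]
  turn:
    - [0, 0, 0]
    - [0, 0, 0]
    - [0, 0, 0]
    - [0, 0, 0]
    - [0, 0, 0]
    - [0, 0, 0]
    - [0, 0, 0]
    - [0, 0, 0]
    - [0, 0, 0]
    - [0, 0, 0]
  fingers: [0, 0, 0, 0, 0, -1, -1, -1, -1, -1]

```text
time: 16.83
position: [0.4962, -0.121, 0.3161]
tool_rot: [-1.564, 0.161, -0.161]
ft_force: [-0.6, -0.5, -0.6]
grip_width: 0.205
```

```bash
python3 - <<'E'
from h import *
delta([468,-131,250])
P=np.array([[186.3,622.2,221.5],[581.1,-147.9,321],[581.1,-158,184.1],[580.6,-155.8,182.6],[500,31.7,54.3],[500.2,31.6,51.7],[550.3,132.4,209.8],[551.3,137.5,64.9],[550.2,137.2,63.5],[561.4,-228.3,221.2],[561.8,-225.7,208.3],[561.5,-225.8,206.1]])/1000
j4=np.array([1.4517,1.447,1.655,1.657,2.025,2.027,1.702,1.856,1.858,1.595,1.614,1.617])
r2=(P[:,0]**2+P[:,1]**2); z=P[:,2]
from scipy.optimize import least_squares
f=lambda p:p[0]+p[1]*np.cos(j4)-(z+p[2])**2-r2
s=least_squares(f,[.3,.3,0]); A,B,C=s.x; print(s.x,np.abs(s.fun).max())
d=A*A-B*B; print("L",np.sqrt((A+np.sqrt(max(d,0)))/2),np.sqrt((A-np.sqrt(max(d,0)))/2))
print("Dmin", np.sqrt(A+B*np.cos(2.45)))
E
```

```text
t 16.83 pos [ 496.2 -121.   316.1] d(tool mm) [-25.6  66.1 -15.5] turn [-0.0006  0.0057 -0.0001] F [-0.65 -0.52 -0.62] w 0.205 q [-0.578 -0.038  0.752  1.661  0.026  1.509  1.537]
[0.46907991 0.44768653 0.08434827] 0.006888084408935902
L 0.5518719849530115 0.40560722535107596
Dmin 0.35250213088701304
```

>>> play_rows:
  translation:
    - [-15, 10, -6]
    - [-15, 20, -6]
    - [-2, 25, -3]
    - [0, 30, 0]
    - [0, 25, 0]
    - [0, 0, 0]
    - [0, 0, 0]
    - [0, 0, 0]
    - [0, 0, 0]
    - [0, 0, 0]
  turn:
    - [0, 0, 0]
    - [0, 0, 0]
    - [0, 0, 0]
    - [0, 0, 0]
    - [0, 0, -0.1]
    - [0, 0, -0.1]
    - [0, 0, -0.1]
    - [0, 0, -0.1]
    - [0, 0, -0.1]
    - [0, 0, 0]
  fingers: [-1, -1, -1, -1, -1, -1, -1, -1, -1, -1]

```text
time: 17.67
position: [0.4611, -0.1333, 0.214]
tool_rot: [-1.568, -0.072, -0.405]
ft_force: [-0.1, -0.6, -0.1]
grip_width: 0.003
```

```bash
python3 - <<'E'
from h import *
im,c=snap('wrist','w13')
im,c=snap('scene','s13'); crop(im,170,130,200,180,4,'s13c')
delta([462.4,-129.4,200])
s=ctrl.get_state();print(Ro.from_rotvec(s["tool_rot"]).as_matrix().round(3))
E
```

```text
t 17.77 pos [ 462.  -132.3  213.6] d(tool mm) [-4.2 13.   2.8] turn [-0.016  -0.0006  0.3008] F [ 0.04 -0.64  0.05] w 0.008 q [-0.094 -0.296  0.281  2.114  0.086  1.013  1.512]
[[ 0.933  0.293  0.208]
 [-0.203 -0.047  0.978]
 [ 0.296 -0.955  0.016]]
```

View pics/w13.png

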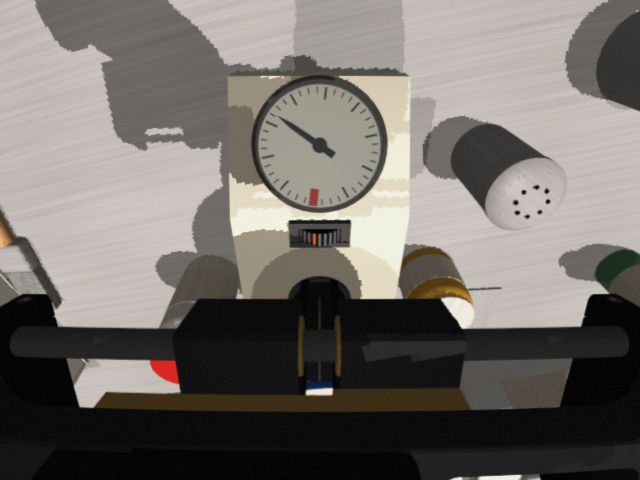

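View pics/s13c.png

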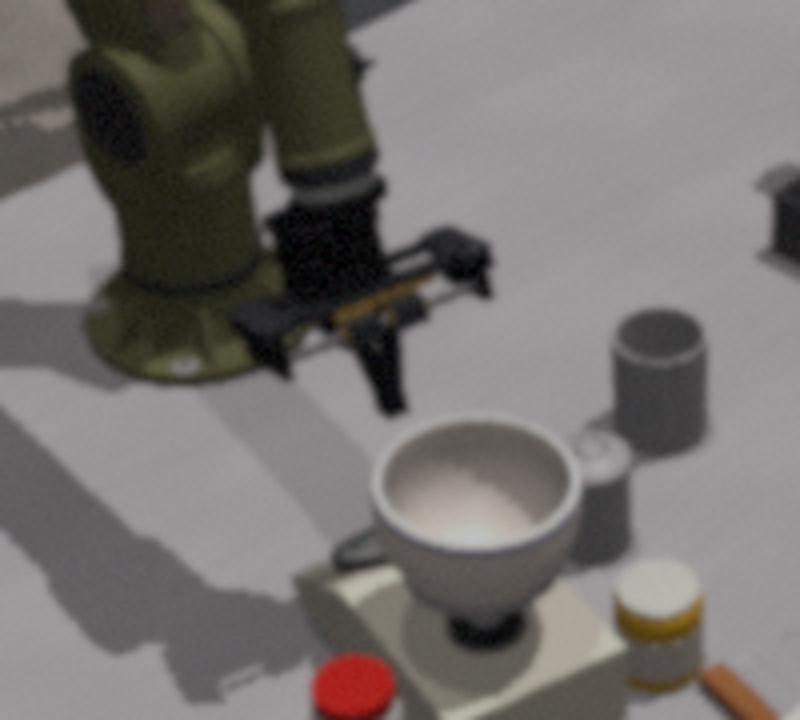

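The tilt stopped at 0.30 rad because joint 2 reached its limit. Lower and further out it has more room, so I'll go down in front of the bowl and tilt the rest there.

>>> play_rows:
  translation:
    - [-1, 20, 0]
    - [-1, 20, 0]
    - [-1, 20, 1]
    - [-1, 20, 0]
    - [-2, 10, 0]
    - [0, 0, 0]
    - [0, 0, 0]
    - [0, 0, 0]
    - [0, 0, 0]
    - [0, 0, 0]
  turn:
    - [-0.008, 0, 0]
    - [-0.008, 0, 0]
    - [0, 0, 0]
    - [0, 0, 0]
    - [0, 0, 0]
    - [0, 0, -0.05]
    - [0, 0, -0.05]
    - [0, 0, -0.05]
    - [0, 0, -0.05]
    - [0, 0, 0]
  fingers: [-1, -1, -1, -1, -1, -1, -1, -1, -1, -1]

```text
time: 18.6
position: [0.4816, -0.1315, 0.1239]
tool_rot: [-1.579, -0.232, -0.553]
ft_force: [-0.2, -0.6, -0.4]
grip_width: 0.004
```

```bash
python3 - <<'E'
from h import *
im,c=snap('wrist','w14')
delta([482,-133.8,125])
s=ctrl.get_state();print(Ro.from_rotvec(s["tool_rot"]).as_matrix().round(3))
E
```

```text
t 18.65 pos [ 482.6 -131.9  124.8] d(tool mm) [-0.1 -0.2 -2. ] turn [-0.0025  0.0027  0.4987] F [ 0.1  -0.18  0.51] w 0.005 q [-0.055 -0.29   0.242  2.36   0.136  0.568  1.461]
[[ 0.859  0.468  0.206]
 [-0.182 -0.097  0.978]
 [ 0.478 -0.878  0.002]]
```

View pics/w14.png

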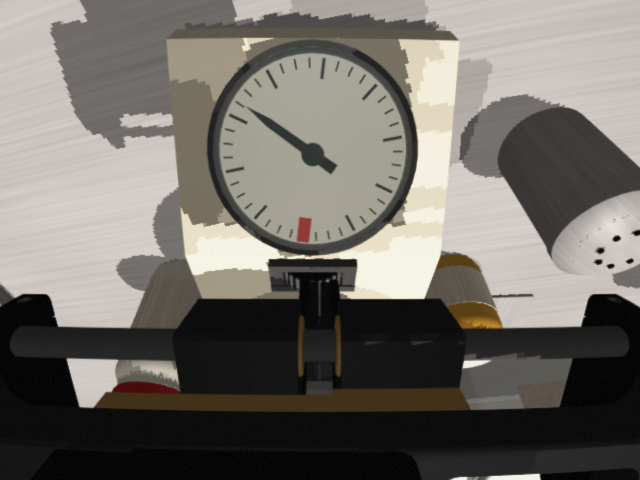

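The tilt of 0.5 rad is reached and the dial is fully in view: middle (312,153), red mark (304,230), pointer (250,107). The pointer is about 121° clockwise of the mark, so the wheel needs roughly 4.2 rad. Moving over the wheel.

>>> play_rows:
  translation:
    - [3, 5, 2]
    - [3, 5, 2]
    - [3, 5, 2]
    - [2, 5, 1]
    - [0, 0, 0]
    - [0, 0, 0]
    - [0, 0, 0]
    - [0, 0, 0]
    - [0, 0, 0]
    - [0, 0, 0]
  turn:
    - [0, 0, 0]
    - [0, 0, 0]
    - [0, 0, 0]
    - [0, 0, 0]
    - [0, 0, 0]
    - [0, 0, 0]
    - [0, 0, 0]
    - [0, 0, 0]
    - [0, 0, 0]
    - [0, 0, 0]
  fingers: [-1, -1, -1, -1, -1, -1, -1, -1, -1, -1]

```text
time: 19.48
position: [0.5035, -0.1303, 0.1133]
tool_rot: [-1.58, -0.232, -0.556]
ft_force: [-0.1, -0.5, 0.1]
grip_width: 0.001
```

```bash
cat >> h.py <<'E'
TS=np.array([579.6,-155.4]); THS=-.2177
def sp():
    s=ctrl.get_state(); c,n=np.cos(THS),np.sin(THS)
    p=s["position"]*1000; q=np.array([[c,n],[-n,c]])@(p[:2]-TS)
    F=s["ft_force"]; Fs=np.array([[c,n],[-n,c]])@F[:2]
    print("t",round(s["time"],2),"scale-frame tip",q.round(1),"z",p[2].round(1),"F",Fs.round(2),F[2].round(2),"q2,4,6",s["joint_positions"][[1,3,5]].round(3),"turn",Ro.from_rotvec(s["tool_rot"]).as_matrix()[2].round(3))
def dial(pc,pz,pp):
    w=ctrl.camera_info("wrist"); c,n=np.cos(THS),np.sin(THS)
    e=np.array([c,n,0]); 
    up=np.array([c*np.cos(np.pi/6),n*np.cos(np.pi/6),.5]); rt=np.array([n,-c,0]); nn=np.cross(rt,up)
    O=np.array([*(TS/1000+.001*-145*np.array([c,n])),.059]); 
    P=[]
    for u in (pc,pz,pp):
        o,d=ray(u,w); k=((O-o)@nn)/(d@nn); v=o+d*k-O; P.append([v@rt,v@up])
    P=np.array(P)*1000; a=[np.arctan2(*(P[i]-P[0])) for i in (1,2)]
    print("plane mm",P.round(1).tolist(),"zero deg",np.degrees(a[0]).round(1),"ptr",np.degrees(a[1]).round(1),"r",np.linalg.norm(P[1:]-P[0],axis=1).round(1),"diff",np.degrees(a[1]-a[0]).round(1))
E
python3 - <<'E'
from h import *
im,c=snap('wrist','w15')
crop(im,170,20,300,330,2.2,'w15c')
sp()
E
```

```text
t 19.53 scale-frame tip [-79.7   8. ] z 113.4 F [0.51 0.85] -0.22 q2,4,6 [-0.219  2.336  0.52 ] turn [ 0.48  -0.877  0.001]
```

View pics/w15c.png

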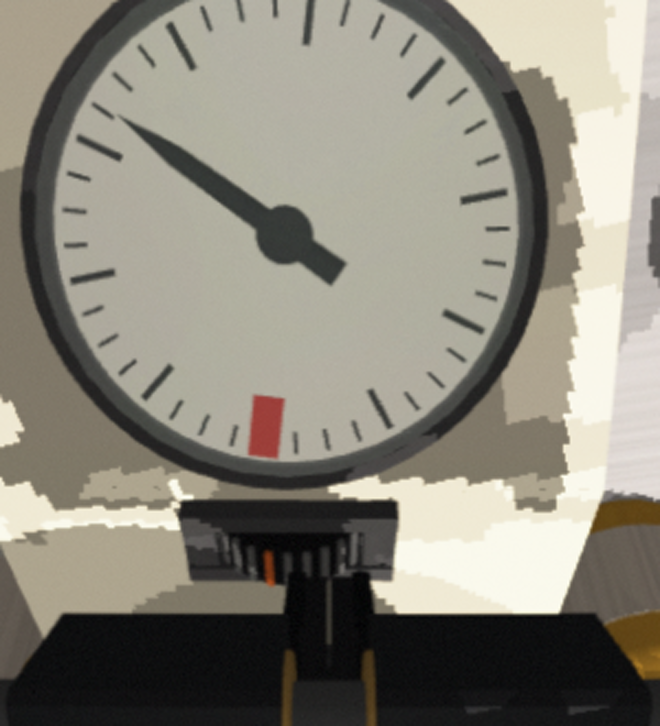

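The pointer reads about 320 g from the red mark, and the shut tip (~16 mm wide) is just above the wheel. Lowering to contact.

>>> play_rows:
  translation:
    - [-1.5, 2.7, 0]
    - [-1.5, 2.7, 0]
    - [-0.5, 0.9, 0]
    - [-0.5, 0.9, 0]
    - [0, 0, 0]
    - [0, 0, 0]
    - [0, 0, 0]
    - [0, 0, 0]
    - [0, 0, 0]
    - [0, 0, 0]
  turn:
    - [0, 0, 0]
    - [0, 0, 0]
    - [0, 0, 0]
    - [0, 0, 0]
    - [0, 0, 0]
    - [0, 0, 0]
    - [0, 0, 0]
    - [0, 0, 0]
    - [0, 0, 0]
    - [0, 0, 0]
  fingers: [-1, -1, -1, -1, -1, -1, -1, -1, -1, -1]

```text
time: 20.37
position: [0.5036, -0.1302, 0.105]
tool_rot: [-1.58, -0.232, -0.556]
ft_force: [-0.1, -0.0, -0.3]
grip_width: 0.006
```

```bash
python3 -c "
from h import *
sp();sp()"
```

```text
t 20.37 scale-frame tip [-79.7   8.2] z 105.0 F [-0.08 -0.05] -0.31 q2,4,6 [-0.205  2.345  0.498] turn [ 0.48  -0.877  0.001]
t 20.37 scale-frame tip [-79.7   8.2] z 105.0 F [-0.08 -0.05] -0.31 q2,4,6 [-0.205  2.345  0.498] turn [ 0.48  -0.877  0.001]
```

Not touching yet, so I'll lower another 2 mm.

>>> play_rows:
  translation:
    - [-0.5, 0.9, 0]
    - [-0.5, 0.9, 0]
    - [0, 0, 0]
    - [0, 0, 0]
    - [0, 0, 0]
    - [0, 0, 0]
    - [0, 0, 0]
    - [0, 0, 0]
    - [0, 0, 0]
    - [0, 0, 0]
  turn:
    - [0, 0, 0]
    - [0, 0, 0]
    - [0, 0, 0]
    - [0, 0, 0]
    - [0, 0, 0]
    - [0, 0, 0]
    - [0, 0, 0]
    - [0, 0, 0]
    - [0, 0, 0]
    - [0, 0, 0]
  fingers: [-1, -1, -1, -1, -1, -1, -1, -1, -1, -1]

```text
time: 21.2
position: [0.5035, -0.1302, 0.1028]
tool_rot: [-1.58, -0.232, -0.556]
ft_force: [0.8, -0.0, 0.7]
grip_width: 0.004
```

```bash
python3 -c "
from h import *
im,c=snap('wrist','w16')
crop(im,170,20,300,330,2.2,'w16c')
sp()"
```

```text
t 21.25 scale-frame tip [-79.7   8.2] z 102.8 F [ 0.62 -0.15] 0.41 q2,4,6 [-0.202  2.347  0.492] turn [ 0.48  -0.877  0.001]
```

View pics/w16c.png

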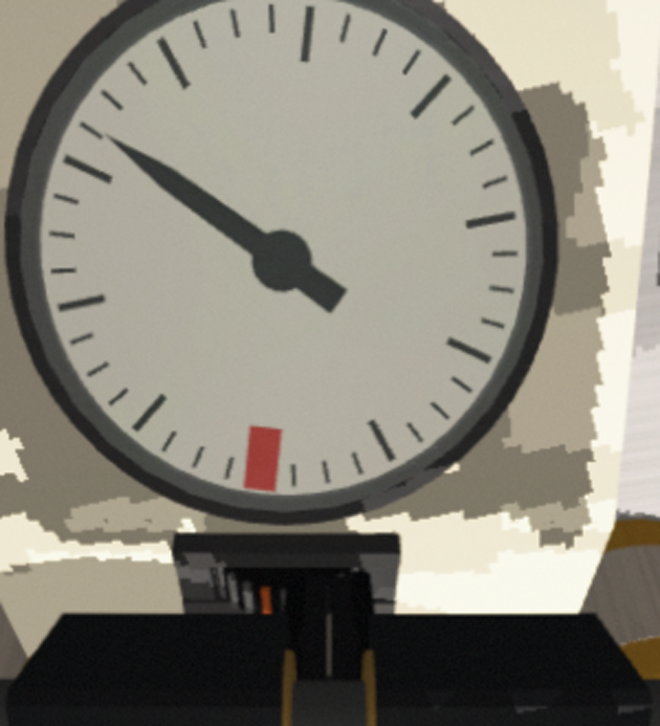

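>>> play_rows:
  translation:
    - [-0.3, 0.5, -2]
    - [-0.3, 0.5, -2]
    - [0, 0, -2]
    - [0, 0, -2]
    - [0, 0, -2]
    - [0, 0, -2]
    - [0, 0, -2]
    - [0, 0, -2]
    - [0, 0, 0]
    - [0, 0, 0]
  turn:
    - [0, 0, 0]
    - [0, 0, 0]
    - [0, 0, 0]
    - [0, 0, 0]
    - [0, 0, 0]
    - [0, 0, 0]
    - [0, 0, 0]
    - [0, 0, 0]
    - [0, 0, 0]
    - [0, 0, 0]
  fingers: [-1, -1, -1, -1, -1, -1, -1, -1, -1, -1]

```text
time: 22.08
position: [0.5004, -0.1464, 0.1021]
tool_rot: [-1.58, -0.232, -0.557]
ft_force: [-2.7, -1.1, 3.8]
grip_width: 0.007
```

```bash
python3 -c "
from h import *
im,c=snap('wrist','w17')
crop(im,170,20,300,330,2.2,'w17c')
sp()"
```

```text
t 22.13 scale-frame tip [-79.2  -8.3] z 102.1 F [-1.82 -0.91] 5.58 q2,4,6 [-0.201  2.347  0.488] turn [ 0.481 -0.877  0.001]
```

View pics/w17c.png

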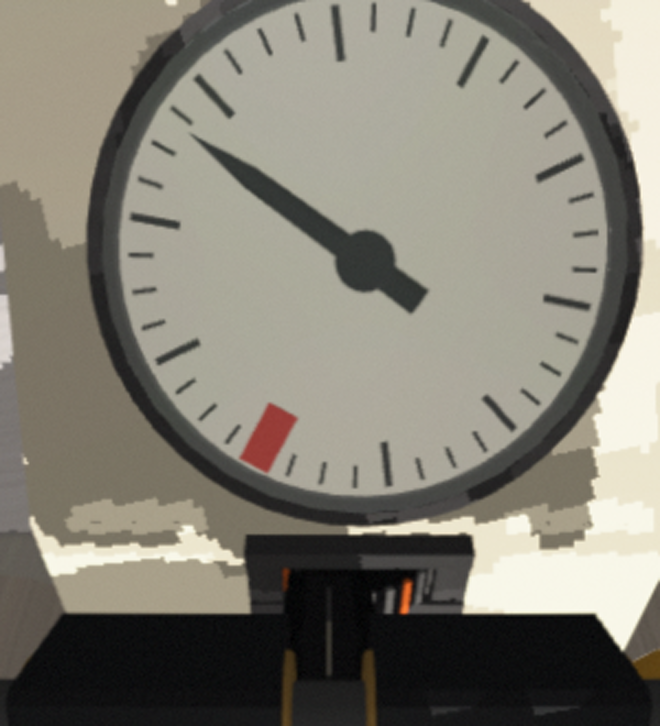

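The wheel turned without slipping: the mark went from about 6° to 28.6° for a 16.5 mm rub. Repeating the stroke.

>>> play_rows:
  translation:
    - [1.9, -3.5, 0]
    - [0, 0, 8.5]
    - [0, 0, 8.5]
    - [-1.9, 3.5, 0]
    - [0, 0, 0]
    - [0, 0, -3.4]
    - [0, 0, -3.4]
    - [0, 0, -3.4]
    - [0, 0, -3.4]
    - [0, 0, -3.4]
  turn:
    - [0, 0, 0]
    - [0, 0, 0]
    - [0, 0, 0]
    - [0, 0, 0]
    - [0, 0, 0]
    - [0, 0, 0]
    - [0, 0, 0]
    - [0, 0, 0]
    - [0, 0, 0]
    - [0, 0, 0]
  fingers: [-1, -1, -1, -1, -1, -1, -1, -1, -1, -1]

```text
time: 22.97
position: [0.5003, -0.1469, 0.1022]
tool_rot: [-1.58, -0.231, -0.557]
ft_force: [-1.2, 0.5, 3.4]
grip_width: 0.007
```

```bash
python3 -c "
from h import *
sp()
im,c=snap('wrist','w18')
crop(im,170,20,300,330,2.2,'w18c')
sp()"
```

```text
t 22.97 scale-frame tip [-79.3  -8.8] z 102.2 F [-1.31  0.26] 3.39 q2,4,6 [-0.201  2.346  0.488] turn [ 0.481 -0.877  0.001]
t 23.02 scale-frame tip [-79.4  -9.5] z 102.1 F [-1.05 -0.97] 2.86 q2,4,6 [-0.201  2.346  0.488] turn [ 0.481 -0.877  0.001]
```

View pics/w18c.png

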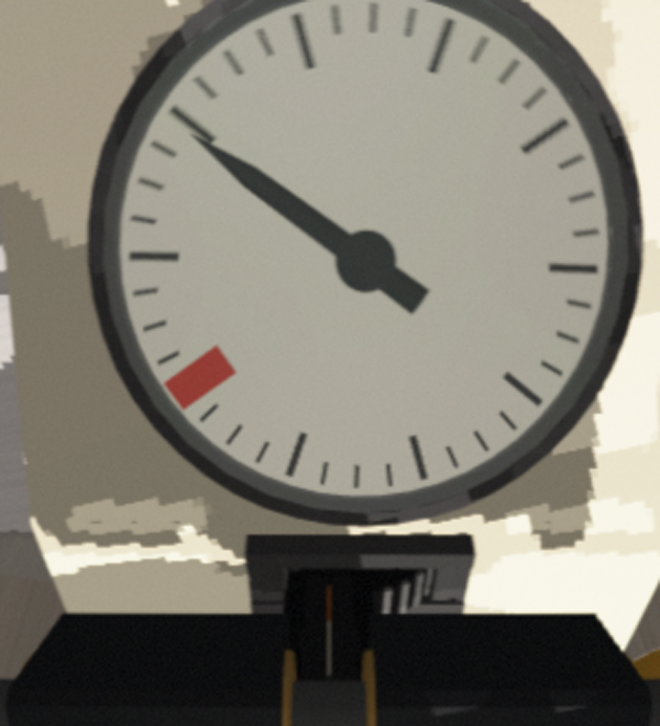

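The pointer now reads about 198 g from the mark. Two more strokes like that one.

>>> play_rows:
  translation:
    - [1.9, -3.5, 0]
    - [0, 0, 9]
    - [0, 0, 9]
    - [-1.9, 3.5, 0]
    - [0, 0, 0]
    - [0, 0, -3.6]
    - [0, 0, -3.6]
    - [0, 0, -3.6]
    - [0, 0, -3.6]
    - [0, 0, -3.6]
  turn:
    - [0, 0, 0]
    - [0, 0, 0]
    - [0, 0, 0]
    - [0, 0, 0]
    - [0, 0, 0]
    - [0, 0, 0]
    - [0, 0, 0]
    - [0, 0, 0]
    - [0, 0, 0]
    - [0, 0, 0]
  fingers: [-1, -1, -1, -1, -1, -1, -1, -1, -1, -1]

```text
time: 23.85
position: [0.5002, -0.147, 0.1022]
tool_rot: [-1.58, -0.231, -0.557]
ft_force: [0.2, 0.2, 2.5]
grip_width: 0.009
```

>>> play_rows:
  translation:
    - [1.9, -3.5, 0]
    - [0, 0, 9]
    - [0, 0, 9]
    - [-1.9, 3.5, 0]
    - [0, 0, 0]
    - [0, 0, -3.6]
    - [0, 0, -3.6]
    - [0, 0, -3.6]
    - [0, 0, -3.6]
    - [0, 0, -3.6]
  turn:
    - [0, 0, 0]
    - [0, 0, 0]
    - [0, 0, 0]
    - [0, 0, 0]
    - [0, 0, 0]
    - [0, 0, 0]
    - [0, 0, 0]
    - [0, 0, 0]
    - [0, 0, 0]
    - [0, 0, 0]
  fingers: [-1, -1, -1, -1, -1, -1, -1, -1, -1, -1]

```text
time: 24.68
position: [0.5001, -0.147, 0.1021]
tool_rot: [-1.58, -0.231, -0.557]
ft_force: [-0.8, 0.8, 2.4]
grip_width: 0.003
```

```bash
python3 -c "
from h import *
sp()
im,c=snap('wrist','w19')
crop(im,170,20,300,330,2.2,'w19c')
sp()"
```

```text
t 24.68 scale-frame tip [-79.4  -9. ] z 102.1 F [-0.92  0.64] 2.39 q2,4,6 [-0.201  2.346  0.488] turn [ 0.48  -0.877  0.001]
t 24.73 scale-frame tip [-79.4  -9.7] z 102.0 F [-0.81 -0.61] 3.97 q2,4,6 [-0.201  2.346  0.488] turn [ 0.481 -0.877  0.001]
```

View pics/w19c.png

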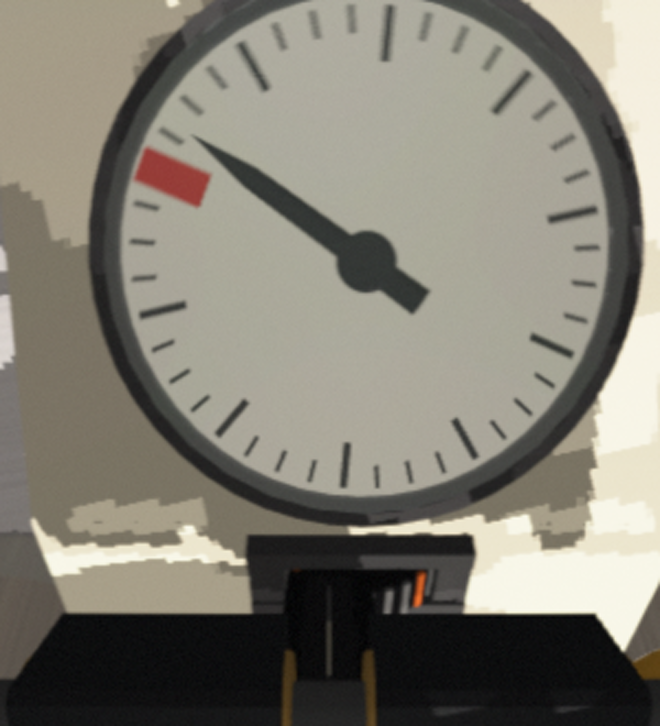

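The red mark's middle is at crop (172,177) and the pointer tip at (192,138), with the dial middle at (366,262). I'll turn that into angles on the dial plane.

```bash
python3 -c "
from h import *
f=lambda x,y:(170+x/2.2,20+y/2.2)
dial(f(366,262),f(172,177),f(192,138))
dial(f(366,262),f(172,177),f(414,299))"
```

```text
plane mm [[1.5, 0.0], [41.1, -16.6], [36.7, -24.1]] zero deg 112.9 ptr 124.4 r [42.9 42.7] diff 11.5
plane mm [[1.5, 0.0], [41.1, -16.6], [-8.7, 7.5]] zero deg 112.9 ptr -53.8 r [42.9 12.6] diff -166.7
```

About 12° remains, roughly an 8 mm rub. One short stroke.

>>> play_rows:
  translation:
    - [1.9, -3.5, 0]
    - [0, 0, 7]
    - [0, 0, 6]
    - [-1.9, 3.5, 0]
    - [0, 0, 0]
    - [0, 0, -2.5]
    - [0, 0, -2.5]
    - [0, 0, -2.5]
    - [0, 0, 0]
    - [0, 0, 0]
  turn:
    - [0, 0, 0]
    - [0, 0, 0]
    - [0, 0, 0]
    - [0, 0, 0]
    - [0, 0, 0]
    - [0, 0, 0]
    - [0, 0, 0]
    - [0, 0, 0]
    - [0, 0, 0]
    - [0, 0, 0]
  fingers: [-1, -1, -1, -1, -1, -1, -1, -1, -1, -1]

```text
time: 25.57
position: [0.5021, -0.1409, 0.1028]
tool_rot: [-1.58, -0.233, -0.558]
ft_force: [-3.3, 0.7, 7.5]
grip_width: 0.01
```

```bash
python3 -c "
from h import *
im,c=snap('wrist','w20')
crop(im,170,20,300,330,2.2,'w20c')
sp()"
```

```text
t 25.62 scale-frame tip [-78.8  -2.6] z 102.8 F [-3.33 -0.53] 7.68 q2,4,6 [-0.201  2.346  0.488] turn [ 0.482 -0.876  0.001]
```

View pics/w20c.png

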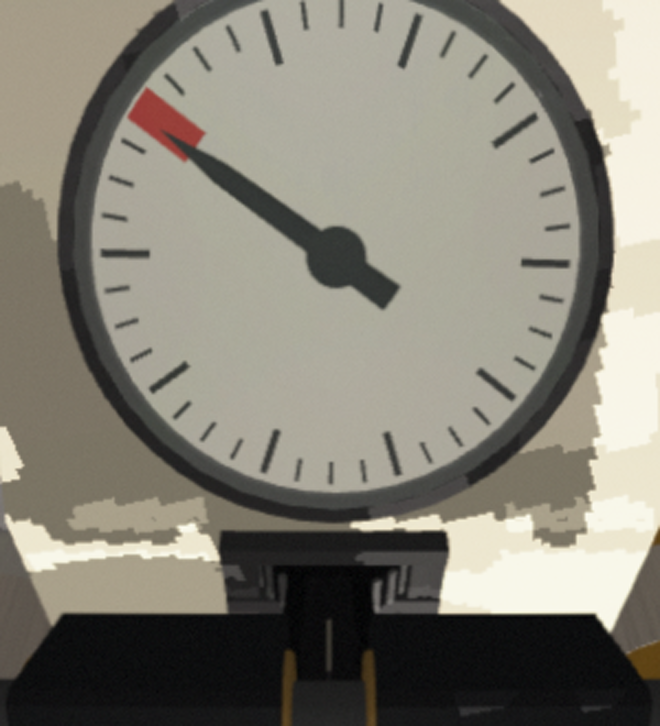

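```bash
python3 -c "
from h import *
f=lambda x,y:(170+x/2.2,20+y/2.2)
dial(f(336,257),f(166,125),f(164,133))
dial(f(336,257),f(166,125),f(391,297))
im=cv2.imread('pics/w20.png'); crop(im,210,40,140,120,5.5,'w20d')"
```

```text
plane mm [[0.8, 0.0], [34.9, -25.5], [35.4, -24.0]] zero deg 126.8 ptr 124.8 r [42.7 42.2] diff -2.0
plane mm [[0.8, 0.0], [34.9, -25.5], [-10.9, 8.1]] zero deg 126.8 ptr -55.3 r [42.7 14.1] diff -182.1
```

View pics/w20d.png

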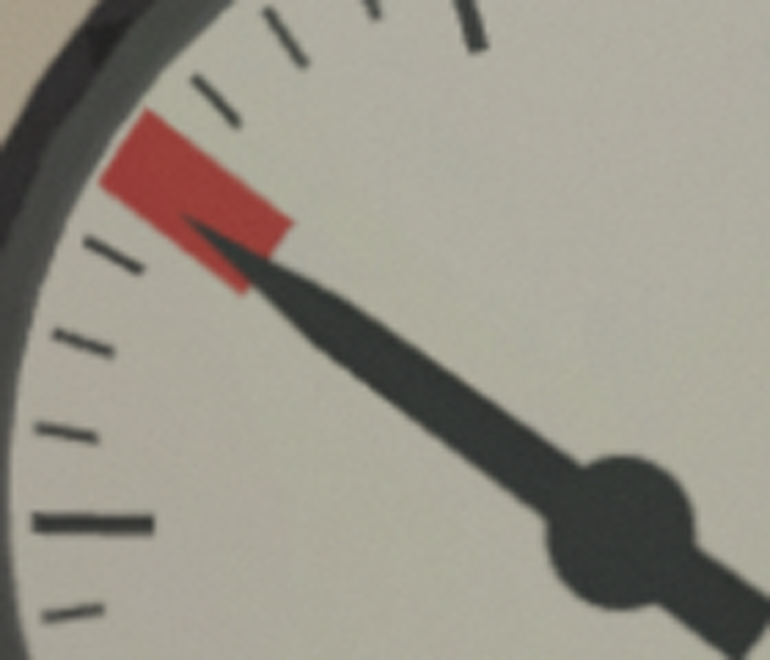

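It overshot by about 2° (1.4 mm at the tip), which is inside tolerance. I'll roll 1.4 mm back, then lift off and back away along the tool axis.

>>> play_rows:
  translation:
    - [0, 0, 0.7]
    - [0, 0, 0.7]
    - [0, 0, 0]
    - [0, 0, 0]
    - [0, 0, 0]
    - [1, -1.8, 0]
    - [1, -2, 0]
    - [0, -10, 0]
    - [0, -20, 0]
    - [-5, -20, 0]
  turn:
    - [0, 0, 0]
    - [0, 0, 0]
    - [0, 0, 0]
    - [0, 0, 0]
    - [0, 0, 0]
    - [0, 0, 0]
    - [0, 0, 0]
    - [0, 0, 0]
    - [0, 0, 0]
    - [0, 0, 0]
  fingers: [-1, -1, -1, -1, -1, -1, -1, -1, -1, -1]

```text
time: 26.45
position: [0.4841, -0.1336, 0.14]
tool_rot: [-1.577, -0.237, -0.554]
ft_force: [0.6, -0.2, 1.0]
grip_width: 0.006
```

>>> play_rows:
  translation:
    - [-5, -10, 0]
    - [0, 0, 0]
    - [0, 0, 0]
    - [0, 0, 0]
    - [0, 0, 0]
    - [0, 0, 0]
    - [0, 0, 0]
    - [0, 0, 0]
    - [0, 0, 0]
    - [0, 0, 0]
  turn:
    - [0, 0, 0]
    - [0, 0, 0]
    - [0, 0, 0]
    - [0, 0, 0]
    - [0, 0, 0]
    - [0, 0, 0]
    - [0, 0, 0]
    - [0, 0, 0]
    - [0, 0, 0]
    - [0, 0, 0]
  fingers: [-1, -1, -1, -1, -1, -1, -1, -1, -1, -1]

```text
time: 27.28
position: [0.4804, -0.1356, 0.1423]
tool_rot: [-1.579, -0.233, -0.558]
ft_force: [-0.1, -0.7, -0.7]
grip_width: 0.006
```

```bash
python3 -c "
from h import *
im,c=snap('wrist','w21')
i2,_=snap('scene','s21'); crop(i2,210,190,200,150,4,'s21c')
i3,_=snap('top','t21'); crop(i3,230,160,210,150,3.8,'t21c')
crop(im,210,60,220,180,3.6,'w21c')
sp()"
```

```text
t 27.43 scale-frame tip [-101.2   -2.5] z 142.4 F [-0.47  0.31] -0.15 q2,4,6 [-0.295  2.334  0.6  ] turn [ 0.482 -0.876  0.002]
```

View pics/w21.png

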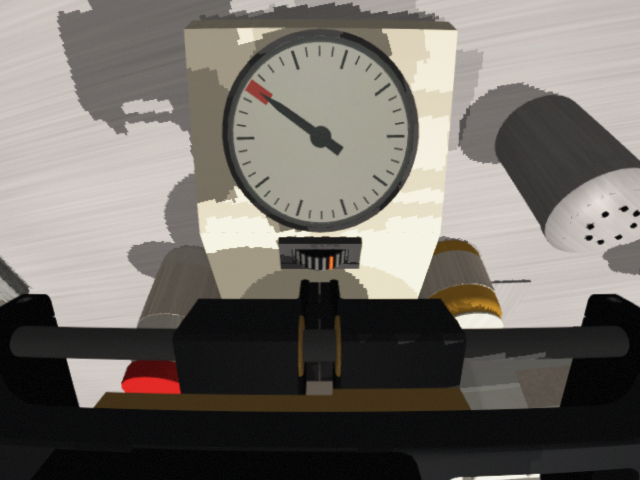

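View pics/w21c.png

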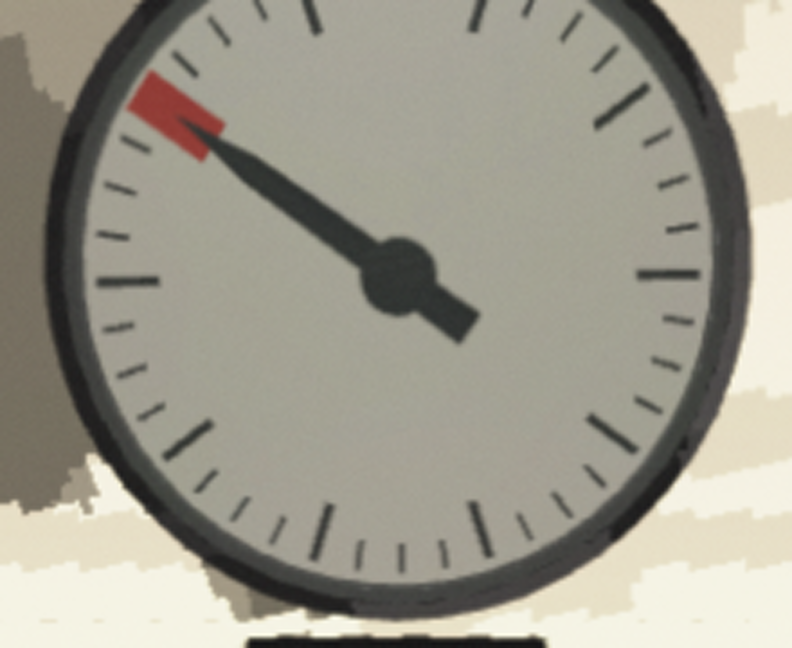

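View pics/s21c.png

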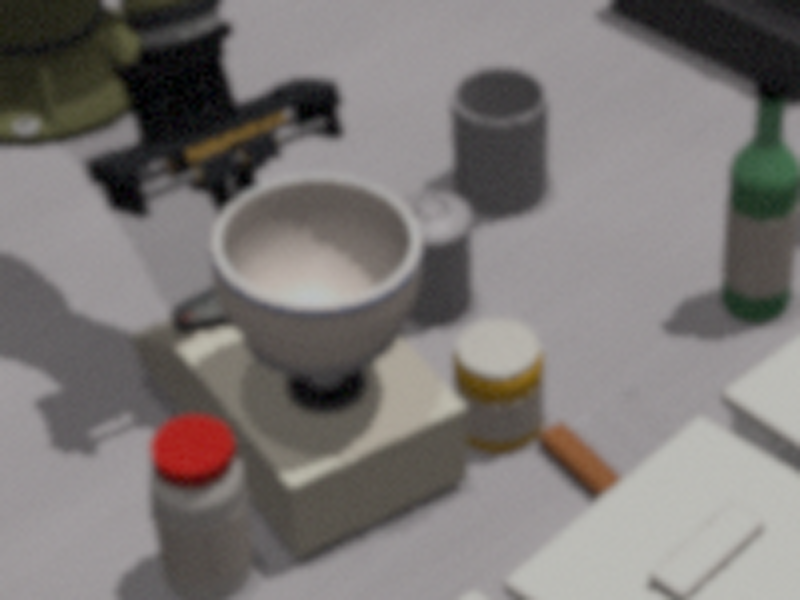

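View pics/t21c.png

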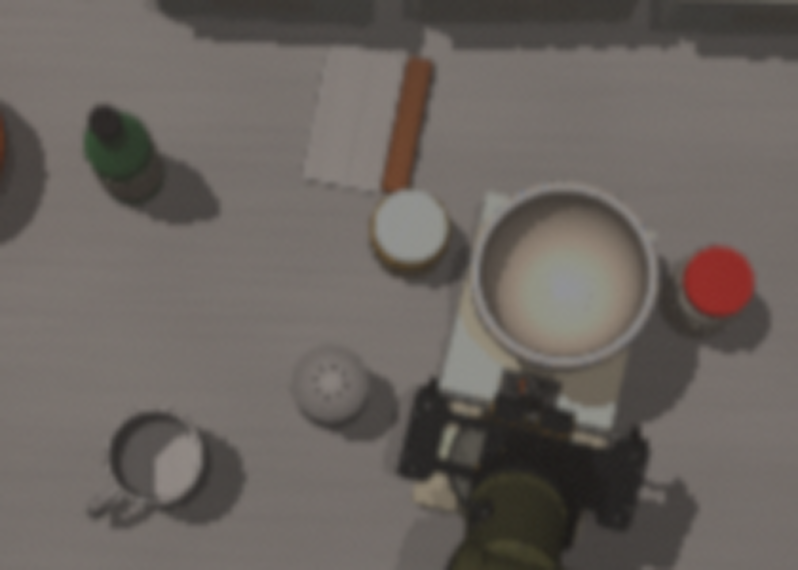

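The tip at (180,118) and the mark's middle at (176,115) now lie at the same angle, about 35.8° in the picture. One numeric check of the bowl and dial before handing in.

```bash
python3 -c "
from h import *
c=ctrl.camera_info('top')
print('rim', (onz((230+563.5/3.8-.37,160+275/3.8-.37),.2348,c)*1000).round(1),'dredger',(onz((230+331/3.8-.37,160+385/3.8-.37),.105,c)*1000).round(1), 'scale(top)',np.load('scale.npz')['t']*1000)
f=lambda x,y:(210+x/3.6,60+y/3.6)
dial(f(399,276),f(176,115),f(180,118))
ctrl.close_job()"
```

```text
rim [ 578.5 -158.4  234.8] dredger [497.7  26.4 105. ] scale(top) [ 578.42663983 -161.17304491]
plane mm [[0.9, 0.1], [35.9, -24.3], [35.3, -23.9]] zero deg 124.9 ptr 124.9 r [42.7 41.9] diff -0.0
the job is handed in; nothing more can be done
```

The job is done and handed in at about 27 s of the 72 s allowed; no verdict was reported.

- **Dredger:** it stands upright on the bench at about (0.50, 0.03) m, let go.
- **Bowl:** it sits level in the scale's cradle, let go. The last top picture puts its rim centre about 3 mm from the scale's axis, and the limit is 8 mm. I did not measure its height directly. The last pictures show it level and inside the cup.
- **Tare wheel:** I rolled it in five fingertip strokes plus a 1.4 mm roll back, because the fifth stroke went about 2° too far. The last picture shows no measurable angle between pointer and red mark.
- **Everything else:** the other things on the bench look unmoved in the last top and scene pictures. The arm is clear of everything, with force readings at the noise level.

The wrist and top cameras disagreed by about 5 mm sideways on where the scale and bowl are. I used the wrist view or an average for each move, and the cone of the cradle took up the rest.

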